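Sort the body packs by weight and arm the charger

TASK

Feel each silver body pack by its weight: stand the heavy ones, which still have their battery inside, upright in slots of the black charging dock, and the light, empty ones upright in slots of the grey storage rack, each down on the floor of its slot. When every pack is away, move the yellow interlock pin from the rack to the charging dock's round opening and push it fully home. Leave the jar, the stand clip and the grille ball where they are.

Things in the scene. Friction and masses are not known exactly. Their poses are not given: they have to be found in the camera images.
- pack_a: silver lavalier body pack, up to six alike (None all through if absent): upright box 60 x 30 x 95 mm (x, y, z), on top near the ends a black aerial stub 14 mm high and a socket 5 mm high. Origin: centre of underside, z up, x along the 60 mm width. Starts standing. Empty 140 g, with battery inside 380 g (within 10 percent): only the weight tells. Either way round fits a slot
- pack_b: silver lavalier body pack, up to six alike (None all through if absent): upright box 60 x 30 x 95 mm (x, y, z), on top near the ends a black aerial stub 14 mm high and a socket 5 mm high. Origin: centre of underside, z up, x along the 60 mm width. Starts standing. Empty 140 g, with battery inside 380 g (within 10 percent): only the weight tells. Either way round fits a slot
- pack_c: silver lavalier body pack, up to six alike (None all through if absent): upright box 60 x 30 x 95 mm (x, y, z), on top near the ends a black aerial stub 14 mm high and a socket 5 mm high. Origin: centre of underside, z up, x along the 60 mm width. Starts standing. Empty 140 g, with battery inside 380 g (within 10 percent): only the weight tells. Either way round fits a slot
- pack_d: silver lavalier body pack, up to six alike (None all through if absent): upright box 60 x 30 x 95 mm (x, y, z), on top near the ends a black aerial stub 14 mm high and a socket 5 mm high. Origin: centre of underside, z up, x along the 60 mm width. Starts standing. Empty 140 g, with battery inside 380 g (within 10 percent): only the weight tells. Either way round fits a slot
- pack_e: silver lavalier body pack, up to six alike (None all through if absent): upright box 60 x 30 x 95 mm (x, y, z), on top near the ends a black aerial stub 14 mm high and a socket 5 mm high. Origin: centre of underside, z up, x along the 60 mm width. Starts standing. Empty 140 g, with battery inside 380 g (within 10 percent): only the weight tells. Either way round fits a slot
- pack_f: silver lavalier body pack, up to six alike (None all through if absent): upright box 60 x 30 x 95 mm (x, y, z), on top near the ends a black aerial stub 14 mm high and a socket 5 mm high. Origin: centre of underside, z up, x along the 60 mm width. Starts standing. Empty 140 g, with battery inside 380 g (within 10 percent): only the weight tells. Either way round fits a slot
- charger: charging dock: black block, green side strips and lamps, yellow strips by its round opening, 300 x 80 x 48 mm, 2 kg, loose on rubber feet. Origin: centre of underside, x along its length. In its top three slots 66 x 36 mm (long side along x), with sprung floors, at x = -98, -22, +54 mm, rims chamfered 4 mm, and a round opening 14 mm wide, 40 mm deep, at x = +120 mm
- rack: storage rack: plain light grey block with white side strips, 300 x 80 x 48 mm, 2 kg, loose on rubber feet. Origin: centre of underside, x along its length. In its top three slots 66 x 36 mm (long side along x), with sprung floors, at x = -98, -22, +54 mm, rims chamfered 4 mm, and a round opening 14 mm wide, 40 mm deep, at x = +120 mm, in which the interlock pin is parked at the start
- charger_slot0 (a point): slot 0 (x = -98 mm) of the charging dock: centre of its floor, a sprung plate 17 mm above the shelf at rest. The plate stays up under an empty pack and sinks 8 mm (to 9 mm above the shelf) under one with a battery; about 2 N starts it, 3 N holds it down
- charger_slot1 (a point): slot 1 (x = -22 mm) of the charging dock: centre of its floor, a sprung plate 17 mm above the shelf at rest. The plate stays up under an empty pack and sinks 8 mm (to 9 mm above the shelf) under one with a battery; about 2 N starts it, 3 N holds it down
- charger_slot2 (a point): slot 2 (x = +54 mm) of the charging dock: centre of its floor, a sprung plate 17 mm above the shelf at rest. The plate stays up under an empty pack and sinks 8 mm (to 9 mm above the shelf) under one with a battery; about 2 N starts it, 3 N holds it down
- rack_slot0 (a point): slot 0 (x = -98 mm) of the storage rack: centre of its floor, a sprung plate 17 mm above the shelf at rest. The plate stays up under an empty pack and sinks 8 mm (to 9 mm above the shelf) under one with a battery; about 2 N starts it, 3 N holds it down
- rack_slot1 (a point): slot 1 (x = -22 mm) of the storage rack: centre of its floor, a sprung plate 17 mm above the shelf at rest. The plate stays up under an empty pack and sinks 8 mm (to 9 mm above the shelf) under one with a battery; about 2 N starts it, 3 N holds it down
- rack_slot2 (a point): slot 2 (x = +54 mm) of the storage rack: centre of its floor, a sprung plate 17 mm above the shelf at rest. The plate stays up under an empty pack and sinks 8 mm (to 9 mm above the shelf) under one with a battery; about 2 N starts it, 3 N holds it down
- charger_opening (a point): centre of the mouth of the charging dock's round interlock opening, level with the block's top, 48 mm above the shelf
- pin: interlock pin, 86 mm long, 60 g: steel shaft 10 mm thick and 36 mm long, pointed at the foot (3 mm chamfer), under a square yellow grip 24 x 24 x 50 mm. Origin: tip of the shaft; z up along the pin; x, y square to the grip's faces. Fully home, the underside of the grip rests on the block
- pin_collar (a point): point on the pin's axis at the underside of its yellow grip, 36 mm above the tip
- jar: white ceramic desiccant jar, 60 mm across, 85 mm high, bystander; origin: centre of underside
- clip: black polymer stand clip, 70 x 30 x 34 mm, bystander lying beyond the packs; origin: centre of underside
- grille: chrome grille ball, 56 mm across, in a rubber cup, 64 mm high in all, bystander; origin: centre of underside
- bayonet: empty twist-lock bayonet mount, 90 x 90 x 50 mm, bolted to the shelf, not used; origin: centre of underside
There are look-alikes about, which are no part of the job. Leave any pink or turquoise look-alike of the pack_d alone.

How it is judged:
By the outcome, as a careful person would: the job done as asked, in the order asked, and still so for the second after the job is handed in, with the robot touching nothing.
Of pack_a, pack_c, pack_e only 2 to 3 are there at a start; the rules pass over those that are not, and their reading is None.
Of pack_b, pack_d, pack_f only 2 to 3 are there at a start; the rules pass over those that are not, and their reading is None.
At some moment in a run one of charger, rack may be knocked a few centimetres aside while the robot is not near it.
It also fails if it takes over 210 s, if anything falls off the work surface, if the arm or the gripper's body presses on something with over 40 N, if the wrist force passes 120 N, or if a joint passes its speed limit or range.

ROBOT

A 6-joint arm with a two-finger parallel gripper is mounted at the origin on the work surface. World frame = base frame: x ahead of the robot, y to its left, z up, the work surface at z = 0. Lengths are in mm, angles in rad, forces in N, time in s.
With the tool pointing down it reaches from about 275 to 975 mm from the base axis. Payload 8.4 kg.
Tool frame: the origin (TCP) lies midway between the tips of the shut fingers; the grasp point (between the pads) lies 19 mm behind it; z points along the fingers, y is the line along which they close (so a half turn about z gives the same grasp; the last joint's range is limited). The gripper opens to 92 mm and grips with 3 to 60 N. Pads are 20 mm wide; open, the fingers measure 128 mm over their backs; the gripper's body (75 mm by 189 mm) begins 69 mm behind the grasp point.
Start: joints at [1.158, 0.353, 1.633, -0, 1.155, -0.002], TCP at [249.588, 573.004, 214.583] pointing down, gripper open.
Joint ranges: [-2.63, 2.63], [-0.92, 2.1], [0.06, 2.66], [-1.3, 4.44], [0, 2.69], [-3.02, 3.02]. Speed limits (rad/s): [2.22, 2.22, 2.79, 3.14, 3.14, 3.14].

INTERFACE

Orientations are given as a 3x3 rotation matrix whose columns are the frame's x, y, z axes.
In Python, from rig import telemetry, vision, ticket gives the robot as it stands.
- The arm moves only by the tool send_rows, never from a script. Its argument "plan" is a list of rows, each a list of 3 entries, a list of its own where there are three numbers: the shift along the tool's x, y, z in mm, then the turn about the tool's z in rad, then the finger opening in mm, from 0 to 91.9. A call has 1 to 5 rows; each row is the pose to reach, as a shift and turn from the pose commanded when the call began, along the tool's axes at that moment; what a row does not reach only later rows make up. A row lasts 1/10 s, in which the tool goes at most 50 mm and 8.59 degrees, less where a joint would pass 70% of its speed; a pose out of reach is approached as far as the arm can. A call with a gripper value outside its range is refused whole. The fingers move at their own pace and stop on an object; the grip force is fixed at half the most. Time passes only in rows, so rows that repeat a pose let the fingers close. It gives the time, the measured TCP pose, the force, the opening and the grip force at its end, in the units of the state.
- telemetry.read_state(): the state, without advancing time (a new reading comes with each control period).
- vision.get_image(name): name is "scene" or "top"; returns a dict with "pixels" (400x640x3 uint8, red, green, blue), "z_map" (400x640 float32, mm along the optical axis (not along the pixel's ray), 0 where there is no reading), "vfov" (degrees; the focal length in pixels is half the picture's height over the tangent of half this angle, whatever the lens; pixels are square), "cx", "cy" (the principal point, pixels), "k1" (the pictures are not rectified: a ray, as slopes to the right and down, at radius r is drawn at 1 + k1 r^2 times it, then the intrinsics apply), "R" (3x3) and "t" (3): a world point X has camera coordinates R X + t. Camera axes: x right, y down, z forward; pixel columns grow to the right and rows downward; lengths in mm; the calibration is good to about 2 mm. A picture is of the moment at which its call begins.
- ticket.job_done(): hands the job in; it is judged then, once.
The state is a dict: "time_s": time; "joint_positions": joint angles; "qvel": joint speeds; "tau": joint torques, N m; "eef_pos": TCP position; "tool_rot": TCP orientation; "ft_force": force on the tool from outside, world axes, zero at the start; "ft_torque": the same for the moment, N m; "grip_width": finger opening in mm; "gripper_force": force on a finger pad.
Only numpy, scipy, OpenCV 4.12 (cv2) and the standard library are available. Lean on these libraries where they do the work, as an engineer would, in place of code of your own. Each camera call takes 0.05 s, during which the arm holds its last target. There are 200 camera calls.

## Working session

There is one attempt and no reset: what is moved stays moved. The work goes in short steps, Python scripts to look and compute and a tool call to move; the robot and the scene stay as the last step left them, time stands still between calls to the robot, and variables do not carry over. Pictures are saved under pics/ and viewed, at most 14 in all, crops included, and the job is handed in when it is done.

Besides the shell and the picture viewer there is one more tool, called after "Call:" by a JSON object that holds its "name" and its "arguments". send_rows: Moves the arm, as the interface text tells. Its arguments: {"type":"object","properties":{"plan":{"type":"array","items":{"type":"array"}}},"required":["plan"]}

```bash
mkdir -p pics; ls; python3 - <<'E'
from rig import telemetry, vision
import cv2,numpy as np
for n in ("top","scene"):
    d=vision.get_image(n); cv2.imwrite(f"pics/{n}0.png",d["pixels"][:,:,::-1])
    np.savez(f"{n}0.npz",**d)
    print(n,d["vfov"],d["cx"],d["cy"],d["k1"],np.round(d["R"],3).tolist(),np.round(d["t"],1))
s=telemetry.read_state();print(np.round(s["tool_rot"],3),s["ft_force"],s["time_s"])
E
```

```text
pics
top 52.146610988363165 316.67769628153684 191.64468978536974 -0.06922250127550982 [[-0.012, -1.0, -0.019], [-0.995, 0.014, -0.103], [0.103, 0.018, -0.995]] [  47.1  565.3 1222.3]
scene 49.93008988266737 320.65375005040937 199.58692708679214 -0.07765535505872213 [[0.759, 0.651, 0.012], [0.359, -0.404, -0.841], [-0.543, 0.643, -0.541]] [-447.2 -127.8 1536.1]
[[-0.917  0.399 -0.   ]
 [ 0.399  0.917 -0.001]
 [-0.    -0.001 -1.   ]] [ 0.27258136  0.84531838 -0.66471741] 0.1
```

View pics/top0.png

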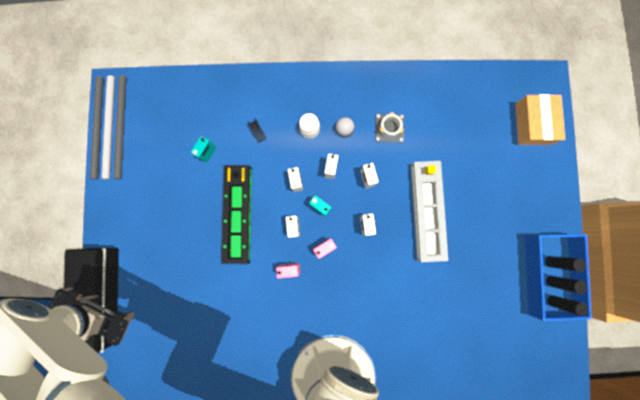

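View pics/scene0.png

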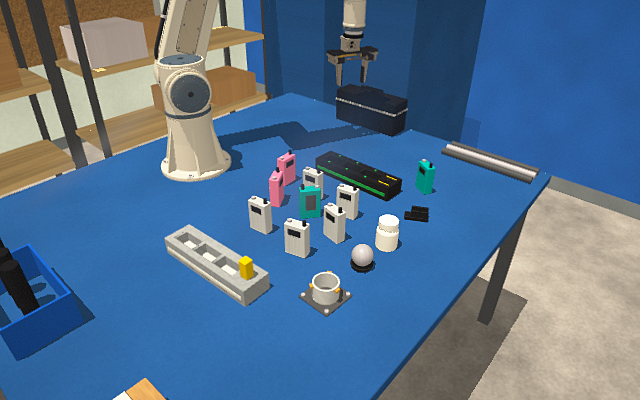

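The top view shows 5 silver/white packs at px (294,179), (331,165), (370,175), (292,226) and (368,224).
Things that could be mistaken for a pack:
- turquoise: (203,148), (319,204)
- pink: (324,248), (287,271)
- white jar: (309,125), round
- blue-bin mics: (565,285)

The dock is black with green at (237,214), its opening at the far end (237,175). The grey rack is at (430,212), with the yellow pin at (431,169). I choose the five silver boxes.

```bash
cat > h.py <<'E'
import numpy as np, cv2
from rig import telemetry, vision
def rays(d,px):
    f=200/np.tan(np.radians(d["vfov"]/2)); K=np.array([[f,0,d["cx"]],[0,f,d["cy"]],[0,0,1.]])
    u=cv2.undistortPoints(np.asarray(px,float).reshape(-1,1,2),K,np.array([d["k1"],0,0,0.])).reshape(-1,2)
    return np.c_[u,np.ones(len(u))]
def plane(d,px,z):
    R,t=np.array(d["R"]),np.array(d["t"]); c=-R.T@t; v=rays(d,px)@R
    return c+v*((z-c[2])/v[:,2])[:,None]
def cloud(d):
    yy,xx=np.mgrid[:400,:640]; r=rays(d,np.c_[xx.ravel(),yy.ravel()])
    return ((r*d["z_map"].reshape(-1,1)-d["t"])@np.array(d["R"])).reshape(400,640,3)
def rect(pts):
    (c,(w,h),a)=cv2.minAreaRect(pts[:,:2].astype(np.float32))
    if w<h: w,h,a=h,w,a+90
    return np.array(c),w,h,(a+90)%180-90   # long-axis yaw deg
def maskrects(d,m,z,amin):
    """rects on plane z of connected blobs in boolean mask m"""
    out=[]; n,l,s,c=cv2.connectedComponentsWithStats(m.astype(np.uint8))
    for i in range(1,n):
        if s[i,4]<amin: continue
        cs,_=cv2.findContours((cv2.resize((l==i)*255.,None,fx=4,fy=4,interpolation=cv2.INTER_LINEAR)>127).astype(np.uint8),0,1)
        k=max(cs,key=cv2.contourArea).reshape(-1,2)
        out.append((c[i].round(),)+rect(plane(d,(k+.5)/4-.5,z)))
    return out
def show(L):
    for p,c,w,h,a in L: print(p,c.round(1),round(w,1),round(h,1),"yaw",round(a,1))
E
python3 - <<'E'
from h import *
d=dict(np.load("top0.npz")); P=cloud(d); Z=P[...,2]
hsv=cv2.cvtColor(d["pixels"],cv2.COLOR_RGB2HSV); S=hsv[...,1]
roi=(P[...,0]>200)&(abs(P[...,1])<420)
print("table z",np.median(Z[230:260,390:400]))
print("packs");show(maskrects(d,roi&(Z>86)&(Z<104),95,40))
print("blocks");show(maskrects(d,roi&(Z>40)&(Z<56),48,150))
pin=(hsv[...,0]>20)&(hsv[...,0]<35)&(S>150)&roi
print("pin");show(maskrects(d,pin&(Z>88),98,8))
print("yellow dock");show(maskrects(d,pin&(Z<60),48,8))
print("heights pack tops",[float(Z[y,x]) for x,y in((294,182),(331,168),(370,178),(292,229),(368,227))])
im=d["pixels"][140:285,210:455,::-1]; cv2.imwrite("pics/crop0.png",cv2.resize(im,None,fx=3.2,fy=3.2,interpolation=cv2.INTER_CUBIC))
E
```

```text
table z -1.1101584352891032
packs
[200. 147.] [700.2 384.5] 62.2 34.0 yaw -33.2
[331. 164.] [640.4  -3.6] 62.7 31.6 yaw -11.1
[370. 174.] [ 610.2 -117.4] 62.2 33.2 yaw 14.5
[432. 168.] [ 622.6 -296. ] 25.7 23.4 yaw 87.6
[294. 178.] [601.3 104.1] 62.5 32.1 yaw 10.8
[319. 204.] [521.3  30.6] 61.8 31.7 yaw 52.4
[369. 224.] [ 463.4 -109.7] 61.9 32.3 yaw 6.2
[292. 226.] [460.6 112.5] 62.0 32.3 yaw 4.9
[325. 248.] [396.1  18.9] 61.7 32.2 yaw -57.2
[287. 271.] [331.2 127.3] 62.6 32.3 yaw -84.8
blocks
[430. 210.] [ 502.4 -301.3] 304.0 82.8 yaw 2.0
[235. 212.] [500.8 287. ] 299.3 82.1 yaw -1.0
pin
[432. 169.] [ 622.  -296.6] 22.9 22.8 yaw 89.3
yellow dock
[228. 174.] [621.8 308.3] 45.6 11.6 yaw 0.7
[243. 174.] [621.2 265.2] 45.5 11.5 yaw 0.5
heights pack tops [97.61585890171371, 93.27088953400946, 92.03082082304874, 91.60726704844508, 90.13271154005203]
```

View pics/crop0.png

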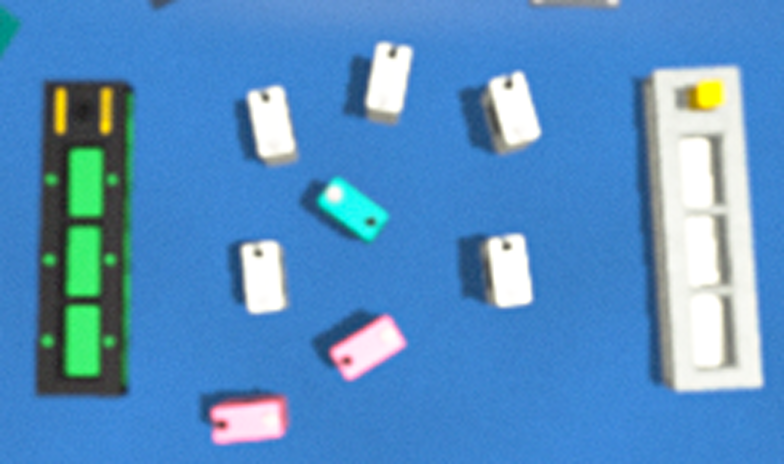

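The crop confirms it: five silver-white boxes with a black stub, and the pink and turquoise ones are plainly different. Next I plan the moves.

```bash
cat >> h.py <<'E'
def way(*W):
    """world waypoints (x,y,z,pack yaw deg) -> tool-axis shift and turn for successive calls"""
    s=telemetry.read_state(); p=np.array(s["eef_pos"]); R=np.array(s["tool_rot"]); y=np.degrees(np.arctan2(R[1,0],R[0,0]))
    print("t",round(s["time_s"],2),"at",p.round(1),"yaw",round(y,1),"F",np.round(s["ft_force"],2),"w",round(s["grip_width"],1))
    for w in W:
        dy=(w[3]-y+90)%180-90; a=np.radians(y); X=np.array([np.cos(a),np.sin(a),0]);Y=np.array([np.sin(a),-np.cos(a),0])
        D=np.array(w[:3])-p; print("shift",[round(float(v),1) for v in (D@X,D@Y,-D[2])],"turn",round(float(-np.radians(dy)),3),"rows",round(np.linalg.norm(D)/50,1))
        p=np.array(w[:3]);y+=dy
E
python3 - <<'E'
from h import *
way((460.6,112.5,195,4.9),(460.6,112.5,51,4.9))
E
```

```text
t 0.1 at [249.4 572.6 214. ] yaw 156.5 F [ 0.27  0.85 -0.66] w 91.7
shift [-377.3, -337.5, 19.0] turn -0.496 rows 10.1
shift [0.0, 0.0, 144.0] turn -0.0 rows 2.9
```

Call:
{"name": "send_rows", "arguments": {"plan": [[[-180, -160, 10], 0, 60], [[-180, -160, 10], 0, 60], [[-180, -160, 10], 0, 60], [[-180, -160, 10], 0, 60], [[-180, -160, 10], 0, 60]]}}

```text
time_s: 0.6
eef_pos: [351.0, 352.0, 204.2]
tool_rot: [[-0.917, 0.399, -0.0], [0.399, 0.917, -0.001], [-0.0, -0.001, -1.0]]
ft_force: [0.9, 1.0, -0.4]
grip_width: 60.0
gripper_force: 0.0
```

Call:
{"name": "send_rows", "arguments": {"plan": [[[-197, -177, 10], -0.496, 60], [[-197, -177, 10], -0.496, 60], [[-197, -177, 10], -0.496, 60], [[-197, -177, 10], -0.496, 60], [[-197, -177, 10], -0.496, 60]]}}

```text
time_s: 1.1
eef_pos: [447.2, 142.2, 195.8]
tool_rot: [[-0.996, -0.089, 0.0], [-0.089, 0.996, 0.0], [-0.0, 0.0, -1.0]]
ft_force: [0.2, 0.2, -0.3]
grip_width: 60.2
gripper_force: 0.0
```

```bash
python3 - <<'E'
from h import *
way((460.6,112.5,195,4.9),(460.6,112.5,51,4.9))
E
```

```text
t 1.1 at [447.2 142.2 195.8] yaw -174.9 F [ 0.23  0.17 -0.29] w 60.2
shift [-10.7, -30.8, 0.8] turn 0.004 rows 0.7
shift [0.0, 0.0, 144.0] turn -0.0 rows 2.9
```

Call:
{"name": "send_rows", "arguments": {"plan": [[[-11, -31, 1], 0, 60], [[-11, -31, 1], 0, 60], [[-11, -31, 1], 0, 60], [[-11, -31, 1], 0, 60]]}}

```text
time_s: 1.5
eef_pos: [460.0, 114.7, 194.7]
tool_rot: [[-0.996, -0.085, -0.001], [-0.085, 0.996, 0.0], [0.001, 0.0, -1.0]]
ft_force: [-0.1, -0.2, -0.4]
grip_width: 59.7
gripper_force: 0.0
```

```bash
python3 - <<'E'
from h import *
way((460.6,112.5,195,4.9),(460.6,112.5,51,4.9))
E
```

```text
t 1.5 at [460.  114.7 194.7] yaw -175.1 F [-0.1  -0.15 -0.42] w 59.7
shift [-0.4, -2.3, -0.3] turn -0.0 rows 0.0
shift [0.0, 0.0, 144.0] turn -0.0 rows 2.9
```

Call:
{"name": "send_rows", "arguments": {"plan": [[[0, -2, 50], 0, 60], [[0, -2, 100], 0, 60], [[0, -2, 130], 0, 60], [[0, -2, 144], 0, 60], [[0, -2, 144], 0, 60]]}}

```text
time_s: 2.0
eef_pos: [458.6, 112.9, 48.9]
tool_rot: [[-0.996, -0.087, -0.004], [-0.087, 0.996, -0.001], [0.004, -0.001, -1.0]]
ft_force: [-0.9, -0.5, 0.5]
grip_width: 59.9
gripper_force: 0.0
```

Call:
{"name": "send_rows", "arguments": {"plan": [[[0, 0, 0], 0, 25], [[0, 0, 0], 0, 25], [[0, 0, 0], 0, 25], [[0, 0, 0], 0, 25], [[0, 0, 0], 0, 25]]}}

```text
time_s: 2.5
eef_pos: [461.3, 112.3, 51.7]
tool_rot: [[-0.996, -0.085, 0.002], [-0.085, 0.996, 0.001], [-0.002, 0.0, -1.0]]
ft_force: [-1.2, 0.4, 7.2]
grip_width: 29.6
gripper_force: 30.0
```

Call:
{"name": "send_rows", "arguments": {"plan": [[[0, 0, -20], 0, 25], [[0, 0, -60], 0, 25], [[0, 0, -100], 0, 25], [[0, 0, -144], 0, 25], [[0, 0, -144], 0, 25]]}}

```text
time_s: 3.0
eef_pos: [463.8, 112.7, 200.1]
tool_rot: [[-0.996, -0.085, 0.009], [-0.085, 0.996, 0.002], [-0.009, 0.001, -1.0]]
ft_force: [0.4, 0.4, -4.0]
grip_width: 29.8
gripper_force: 30.0
```

Call:
{"name": "send_rows", "arguments": {"plan": [[[0, 0, 0], 0, 25], [[0, 0, 0], 0, 25], [[0, 0, 0], 0, 25]]}}

```text
time_s: 3.3
eef_pos: [459.4, 111.8, 193.1]
tool_rot: [[-0.996, -0.085, -0.003], [-0.085, 0.996, -0.001], [0.003, -0.001, -1.0]]
ft_force: [-1.1, -0.1, -4.0]
grip_width: 29.8
gripper_force: 30.0
```

```bash
python3 - <<'E'
from h import *
way()
E
```

```text
t 3.3 at [459.4 111.8 193.1] yaw -175.1 F [-1.12 -0.09 -3.99] w 29.8
```

About 3.6 N, so this one is heavy and goes to the charger. I'll locate the dock afresh.

```bash
cat >> h.py <<'E'
def docks(tag=None):
    res={}
    d=vision.get_image("top"); P=cloud(d); Z=P[...,2]; hsv=cv2.cvtColor(d["pixels"],cv2.COLOR_RGB2HSV)
    roi=(P[...,0]>300)&(P[...,0]<700)
    blue=(hsv[...,0]>100)&(hsv[...,0]<118)&(hsv[...,1]>120)
    yel=(hsv[...,0]>20)&(hsv[...,0]<35)&(hsv[...,1]>150)&roi
    side=lambda s:(P[...,1]*s>200)&(P[...,1]*s<400)
    for n,s in(("charger",1),("rack",-1)):
        L=maskrects(d,roi&side(s)&(Z>41)&(Z<54)&~blue,48,150); print(n); show(L)
    print("yellow low"); show(maskrects(d,yel&(Z<60)&side(1),48,8)); print("pin"); show(maskrects(d,yel&(Z>85)&side(-1),98,8))
    hi=roi&(abs(P[...,1])<340)&(Z>60)&(Z<125)
    print("packs"); show(maskrects(d,roi&(abs(P[...,1])<400)&(Z>86)&(Z<104)&(hsv[...,1]<70),95,40))
    if tag: cv2.imwrite(f"pics/{tag}.png",d["pixels"][:,:,::-1])
    return d
E
python3 - <<'E'
from h import *
d=docks("a")
g=cv2.cvtColor(d["pixels"],cv2.COLOR_RGB2HSV)
m=(g[...,0]>50)&(g[...,0]<75)&(g[...,1]>110)
print("green floors @17"); show(maskrects(d,m,17,60))
s=vision.get_image("scene");P=cloud(s);Z=P[...,2]
for sg in(1,-1):
    show(maskrects(s,(P[...,0]>300)&(P[...,0]<700)&(P[...,1]*sg>200)&(P[...,1]*sg<360)&(Z>43)&(Z<54),48,150))
way()
E
```

```text
charger
[232. 203.] [499.4 288. ] 296.5 80.7 yaw -1.5
rack
[430. 210.] [ 502.4 -301.2] 304.0 82.8 yaw 2.0
yellow low
[228. 174.] [621.8 308.3] 45.6 11.6 yaw 0.7
[242. 174.] [621.2 265.2] 45.5 11.5 yaw 0.5
pin
[431. 169.] [ 621.9 -296.6] 23.3 22.7 yaw -2.4
packs
[331. 164.] [640.4  -3.5] 62.7 31.8 yaw -11.1
[370. 174.] [ 610.4 -117.4] 61.9 32.8 yaw 15.0
[294. 178.] [602.4 104.3] 60.2 32.1 yaw 10.8
[369. 224.] [ 463.4 -109.7] 61.9 32.5 yaw 6.2
[325. 248.] [395.9  17.6] 58.2 29.1 yaw -58.9
[288. 272.] [330.7 126.2] 56.2 28.4 yaw -84.2
green floors @17
[237. 194.] [564.8 284.7] 55.5 52.2 yaw -0.7
[362. 171.] [501.7 284.5] 308.9 94.2 yaw -1.1
[216. 259.] [ 502.8 -303.7] 308.4 87.0 yaw 2.1
t 3.4 at [459.8 111.9 193.5] yaw -175.1 F [-0.26 -0.15 -4.81] w 29.8
```

```bash
python3 - <<'E'
from h import *
way((403.4,287.2,195,-.7),(403.4,287.2,61,-.7))
E
```

```text
t 3.4 at [459.8 111.9 193.5] yaw -175.1 F [-0.26 -0.15 -4.81] w 29.8
shift [41.3, 179.5, -1.5] turn 0.097 rows 3.7
shift [0.0, 0.0, 134.0] turn -0.0 rows 2.7
```

Call:
{"name": "send_rows", "arguments": {"plan": [[[7, 30, -1], 0.03, 25], [[18, 78, -1], 0.06, 25], [[29, 126, -1], 0.097, 25], [[38, 165, -1], 0.097, 25], [[41, 179.5, -1], 0.097, 25]]}}

```text
time_s: 3.9
eef_pos: [403.2, 290.2, 195.1]
tool_rot: [[-1.0, 0.01, -0.001], [0.01, 1.0, 0.0], [0.001, 0.0, -1.0]]
ft_force: [0.7, -0.6, -4.2]
grip_width: 29.8
gripper_force: 30.0
```

Call:
{"name": "send_rows", "arguments": {"plan": [[[0, 0, 0], 0, 25], [[0, 0, 0], 0, 25], [[0, 0, 0], 0, 25]]}}

```text
time_s: 4.2
eef_pos: [404.8, 286.2, 195.5]
tool_rot: [[-1.0, 0.013, -0.001], [0.013, 1.0, -0.001], [0.001, -0.001, -1.0]]
ft_force: [-0.3, -0.0, -2.9]
grip_width: 30.0
gripper_force: 30.0
```

```bash
python3 - <<'E'
from h import *
way((403.4,287.2,110,-.7),(403.4,287.2,61,-.7))
E
```

```text
t 4.2 at [404.8 286.2 195.5] yaw 179.3 F [-0.3  -0.01 -2.91] w 30.0
shift [1.4, 1.0, 85.5] turn -0.0 rows 1.7
shift [0.0, 0.0, 49.0] turn -0.0 rows 1.0
```

Call:
{"name": "send_rows", "arguments": {"plan": [[[1, 1, 30], 0, 25], [[1, 1, 65], 0, 25], [[1, 1, 82], 0, 25], [[1, 1, 85], 0, 25], [[1, 1, 85], 0, 25]]}}

```text
time_s: 4.7
eef_pos: [403.9, 287.6, 110.8]
tool_rot: [[-1.0, 0.013, -0.001], [0.013, 1.0, -0.001], [0.001, -0.001, -1.0]]
ft_force: [0.1, -0.1, -4.4]
grip_width: 29.7
gripper_force: 30.0
```

Call:
{"name": "send_rows", "arguments": {"plan": [[[0, 0, 10], 0, 25], [[0, 0, 20], 0, 25], [[0, 0, 30], 0, 25], [[0, 0, 36], 0, 25], [[0, 0, 36], 0, 25]]}}

```text
time_s: 5.2
eef_pos: [402.9, 288.1, 73.8]
tool_rot: [[-1.0, 0.012, -0.001], [0.012, 1.0, -0.001], [0.001, -0.001, -1.0]]
ft_force: [0.2, 0.1, -3.7]
grip_width: 29.9
gripper_force: 30.0
```

Call:
{"name": "send_rows", "arguments": {"plan": [[[0, 0, 4], 0, 25], [[0, 0, 8], 0, 25], [[0, 0, 12], 0, 25], [[0, 0, 13], 0, 25], [[0, 0, 13], 0, 25]]}}

```text
time_s: 5.7
eef_pos: [403.8, 288.7, 61.9]
tool_rot: [[-1.0, 0.012, 0.0], [0.012, 1.0, 0.0], [-0.0, 0.0, -1.0]]
ft_force: [0.3, 0.9, -2.0]
grip_width: 30.1
gripper_force: 30.0
```

```bash
python3 - <<'E'
from h import *
way((403.4,287.2,61,-.7))
E
```

```text
t 5.7 at [403.8 288.7  61.9] yaw 179.3 F [ 0.33  0.88 -2.  ] w 30.1
shift [0.4, -1.5, 0.9] turn 0.0 rows 0.0
```

Call:
{"name": "send_rows", "arguments": {"plan": [[[0, 0, 0], 0, 60], [[0, 0, 0], 0, 60], [[0, 0, 0], 0, 60], [[0, 0, -15], 0, 60], [[0, 0, -50], 0, 60]]}}

```text
time_s: 6.2
eef_pos: [401.9, 287.2, 110.4]
tool_rot: [[-1.0, 0.012, -0.004], [0.012, 1.0, -0.003], [0.004, -0.003, -1.0]]
ft_force: [0.8, 0.4, 0.1]
grip_width: 59.6
gripper_force: 0.0
```

Call:
{"name": "send_rows", "arguments": {"plan": [[[0, 0, -50], 0, 60], [[0, 0, -84], 0, 60], [[0, 0, -84], 0, 60]]}}

```text
time_s: 6.5
eef_pos: [406.0, 290.2, 200.7]
tool_rot: [[-1.0, 0.012, 0.007], [0.012, 1.0, 0.005], [-0.007, 0.005, -1.0]]
ft_force: [-0.2, 0.6, -0.4]
grip_width: 59.8
gripper_force: 0.0
```

```bash
python3 - <<'E'
from h import *
way((500,195,195,5),(602,104.3,195,10.8),(602,104.3,51,10.8))
d=vision.get_image("top")
cv2.imwrite("pics/b.png",cv2.resize(d["pixels"][150:280,190:350,::-1],None,fx=4,fy=4,interpolation=2))
E
```

```text
t 6.5 at [406.  290.2 200.7] yaw 179.3 F [-0.22  0.57 -0.36] w 59.8
shift [-95.1, -94.1, 5.7] turn -0.099 rows 2.7
shift [-93.7, -99.2, -0.0] turn -0.101 rows 2.7
shift [0.0, 0.0, 144.0] turn -0.0 rows 2.9
```

View pics/b.png

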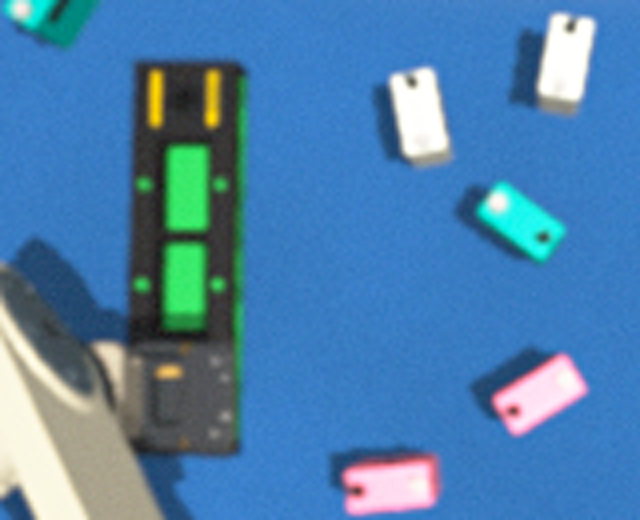

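Call:
{"name": "send_rows", "arguments": {"plan": [[[-20, -18, 0], 0, 60], [[-55, -50, 0], 0, 60], [[-88, -80, 0], 0, 60], [[-121, -110, 0], 0, 60], [[-154, -140, 0], 0, 60]]}}

```text
time_s: 7.05
eef_pos: [556.1, 145.0, 194.1]
tool_rot: [[-1.0, 0.012, -0.002], [0.012, 1.0, -0.001], [0.002, -0.001, -1.0]]
ft_force: [-0.3, 0.5, -0.4]
grip_width: 60.1
gripper_force: 0.0
```

Call:
{"name": "send_rows", "arguments": {"plan": [[[-30, -28, 0], -0.1, 60], [[-43, -39, 0], -0.2, 60], [[-46, -42, 0], -0.2, 60], [[-46, -42, 0], -0.2, 60], [[-46, -42, 0], -0.2, 60]]}}

```text
time_s: 7.55
eef_pos: [600.2, 104.8, 195.0]
tool_rot: [[-0.983, -0.185, -0.002], [-0.185, 0.983, -0.0], [0.002, 0.0, -1.0]]
ft_force: [0.1, 0.3, 0.5]
grip_width: 59.6
gripper_force: 0.0
```

```bash
python3 - <<'E'
from h import *
way((602,104.3,51,10.8))
E
```

```text
t 7.55 at [600.2 104.8 195. ] yaw -169.3 F [0.08 0.29 0.45] w 59.6
shift [-1.7, -0.8, 144.0] turn -0.002 rows 2.9
```

Pick, lift and settle, then take two look readings for the weight.

Call:
{"name": "send_rows", "arguments": {"plan": [[[-1, -1, 40], 0, 60], [[-1, -1, 90], 0, 60], [[-1, -1, 125], 0, 60], [[-1, -1, 142], 0, 60], [[-1, -1, 144], 0, 60]]}}

```text
time_s: 8.05
eef_pos: [599.7, 104.1, 49.4]
tool_rot: [[-0.982, -0.187, -0.005], [-0.187, 0.982, -0.001], [0.005, 0.0, -1.0]]
ft_force: [-0.2, -0.0, -0.5]
grip_width: 60.1
gripper_force: 0.0
```

Call:
{"name": "send_rows", "arguments": {"plan": [[[0, 0, 0], 0, 60], [[0, 0, 0], 0, 25], [[0, 0, 0], 0, 25], [[0, 0, 0], 0, 25], [[0, 0, 0], 0, 25]]}}

```text
time_s: 8.55
eef_pos: [603.0, 103.4, 52.6]
tool_rot: [[-0.982, -0.187, 0.001], [-0.187, 0.982, 0.0], [-0.001, 0.0, -1.0]]
ft_force: [-0.3, 1.7, -0.1]
grip_width: 29.9
gripper_force: 1.3
```

Call:
{"name": "send_rows", "arguments": {"plan": [[[0, 0, -20], 0, 25], [[0, 0, -60], 0, 25], [[0, 0, -105], 0, 25], [[0, 0, -135], 0, 25], [[0, 0, -144], 0, 25]]}}

```text
time_s: 9.05
eef_pos: [604.4, 103.5, 199.6]
tool_rot: [[-0.982, -0.187, 0.006], [-0.187, 0.982, 0.001], [-0.006, -0.0, -1.0]]
ft_force: [1.0, -0.1, -2.5]
grip_width: 30.2
gripper_force: 30.0
```

Call:
{"name": "send_rows", "arguments": {"plan": [[[0, 0, 0], 0, 25], [[0, 0, 0], 0, 25], [[0, 0, 0], 0, 25]]}}

```text
time_s: 9.35
eef_pos: [601.3, 103.1, 193.6]
tool_rot: [[-0.982, -0.187, -0.003], [-0.187, 0.982, -0.001], [0.003, 0.0, -1.0]]
ft_force: [-0.4, -0.2, -0.8]
grip_width: 29.3
gripper_force: 30.0
```

```bash
python3 - <<'E'
from h import *
d=docks()
for i in range(3): vision.get_image("top"); print(telemetry.read_state()["ft_force"][2])
way((479.4,286.8,195,-.6),(555.4,286.3,195,-.6))
E
```

```text
charger
[231. 217.] [501. 289.] 299.6 78.0 yaw 0.5
rack
[430. 211.] [ 502.4 -301.2] 304.0 83.1 yaw 2.0
yellow low
[229. 175.] [620.2 308.3] 42.6 11.6 yaw 0.7
pin
[431. 169.] [ 620.9 -295.9] 26.0 23.0 yaw -81.3
packs
[332. 164.] [640.1  -4.5] 62.5 31.7 yaw -8.3
[370. 174.] [ 610.2 -117.3] 62.3 33.1 yaw 15.0
[369. 225.] [ 463.4 -109.5] 61.9 32.7 yaw 6.2
[232. 247.] [401.9 286.4] 59.9 34.2 yaw 0.4
[330. 246.] [406.    4.3] 31.5 25.3 yaw 25.8
-0.8985548984337836
-2.189333035161099
-2.0165092626157253
t 9.55 at [602.1 103.2 194.7] yaw -169.2 F [ 0.05 -0.54 -2.02] w 29.9
shift [86.2, 203.3, -0.3] turn 0.199 rows 4.4
shift [-76.0, 0.3, -0.0] turn -0.0 rows 1.5
```

About −1.7 N, so this one is light and goes to rack slot 2.

```bash
python3 - <<'E'
from h import *
way((580,-95,195,10.8),(556.4,-299.4,195,2),(556.4,-299.4,115,2))
E
```

```text
t 9.55 at [602.1 103.2 194.7] yaw -169.2 F [ 0.05 -0.54 -2.02] w 29.9
shift [58.8, -190.6, -0.3] turn -0.0 rows 4.0
shift [61.5, -196.4, -0.0] turn 0.154 rows 4.1
shift [0.0, 0.0, 80.0] turn -0.0 rows 1.6
```

Call:
{"name": "send_rows", "arguments": {"plan": [[[9, -28, 0], 0, 25], [[22, -70, 0], 0, 25], [[35, -112, 0], 0, 25], [[48, -154, 0], 0, 25], [[59, -191, 0], 0, 25]]}}

```text
time_s: 10.05
eef_pos: [579.8, -97.2, 195.5]
tool_rot: [[-0.982, -0.187, -0.0], [-0.187, 0.982, -0.0], [0.0, -0.0, -1.0]]
ft_force: [0.1, -0.3, -1.2]
grip_width: 29.9
gripper_force: 30.0
```

Call:
{"name": "send_rows", "arguments": {"plan": [[[13, -42, 0], 0.04, 25], [[28, -90, 0], 0.08, 25], [[43, -138, 0], 0.12, 25], [[56, -180, 0], 0.154, 25], [[61.5, -196.5, 0], 0.154, 25]]}}

```text
time_s: 10.55
eef_pos: [555.8, -303.7, 195.4]
tool_rot: [[-1.0, -0.031, -0.0], [-0.031, 1.0, -0.001], [0.0, -0.001, -1.0]]
ft_force: [0.1, 1.4, -2.0]
grip_width: 29.9
gripper_force: 30.0
```

Call:
{"name": "send_rows", "arguments": {"plan": [[[0, 0, 0], 0, 25], [[0, 0, 0], 0, 25], [[0, 0, 0], 0, 25], [[0, 0, 0], 0, 25]]}}

```text
time_s: 10.95
eef_pos: [557.0, -298.4, 195.9]
tool_rot: [[-0.999, -0.036, -0.0], [-0.036, 0.999, 0.0], [0.0, 0.0, -1.0]]
ft_force: [0.5, 0.3, -2.0]
grip_width: 29.9
gripper_force: 30.0
```

```bash
python3 - <<'E'
from h import *
way((556.4,-299.4,115,2),(556.4,-299.4,69,2))
E
```

```text
t 10.95 at [ 557.  -298.4  195.9] yaw -177.9 F [ 0.46  0.28 -1.96] w 29.9
shift [0.7, -1.0, 80.9] turn 0.001 rows 1.6
shift [0.0, 0.0, 46.0] turn -0.0 rows 0.9
```

Call:
{"name": "send_rows", "arguments": {"plan": [[[0.5, -0.5, 30], 0, 25], [[0.5, -0.5, 60], 0, 25], [[0.5, -0.5, 76], 0, 25], [[0.5, -0.5, 80], 0, 25], [[0.5, -0.5, 80], 0, 25]]}}

```text
time_s: 11.45
eef_pos: [556.4, -300.0, 115.8]
tool_rot: [[-0.999, -0.035, -0.0], [-0.035, 0.999, 0.0], [0.0, 0.0, -1.0]]
ft_force: [-0.2, -0.9, -0.5]
grip_width: 29.7
gripper_force: 30.0
```

Call:
{"name": "send_rows", "arguments": {"plan": [[[0, 0, 12], 0, 25], [[0, 0, 24], 0, 25], [[0, 0, 34], 0, 25], [[0, 0, 42], 0, 25], [[0, 0, 46], 0, 25]]}}

```text
time_s: 11.95
eef_pos: [555.7, -300.2, 68.7]
tool_rot: [[-0.999, -0.034, -0.001], [-0.034, 0.999, 0.001], [0.001, 0.001, -1.0]]
ft_force: [-1.4, 1.3, 1.1]
grip_width: 30.0
gripper_force: 30.0
```

Call:
{"name": "send_rows", "arguments": {"plan": [[[0, 0, 0], 0, 25], [[0, 0, 0], 0, 25], [[0, 0, 0], 0, 60], [[0, 0, 0], 0, 60], [[0, 0, 0], 0, 60]]}}

```text
time_s: 12.45
eef_pos: [556.5, -300.6, 70.3]
tool_rot: [[-0.999, -0.034, 0.001], [-0.034, 0.999, -0.0], [-0.001, -0.0, -1.0]]
ft_force: [0.3, -0.2, -0.1]
grip_width: 51.8
gripper_force: 0.0
```

Call:
{"name": "send_rows", "arguments": {"plan": [[[0, 0, -20], 0, 60], [[0, 0, -60], 0, 60], [[0, 0, -100], 0, 60], [[0, 0, -125], 0, 60], [[0, 0, -125], 0, 60]]}}

```text
time_s: 12.95
eef_pos: [558.4, -301.6, 199.4]
tool_rot: [[-0.999, -0.034, 0.006], [-0.034, 0.999, -0.004], [-0.006, -0.004, -1.0]]
ft_force: [0.6, 0.8, 0.1]
grip_width: 59.8
gripper_force: 0.0
```

```bash
python3 - <<'E'
from h import *
way((610.2,-117.4,195,14.6),(610.2,-117.4,51,14.6))
E
```

```text
t 12.95 at [ 558.4 -301.6  199.4] yaw -178.0 F [0.61 0.81 0.09] w 59.8
shift [-58.1, 182.3, 4.4] turn -0.221 rows 3.8
shift [0.0, 0.0, 144.0] turn -0.0 rows 2.9
```

Call:
{"name": "send_rows", "arguments": {"plan": [[[-13, 40, 0], -0.06, 60], [[-28, 85, 0], -0.12, 60], [[-43, 130, 0], -0.18, 60], [[-55, 167, 0], -0.22, 60], [[-59.5, 181.3, 0], -0.22, 60]]}}

```text
time_s: 13.45
eef_pos: [609.6, -114.0, 193.8]
tool_rot: [[-0.967, -0.255, -0.001], [-0.255, 0.967, 0.001], [0.001, 0.001, -1.0]]
ft_force: [0.9, -0.1, -0.0]
grip_width: 59.7
gripper_force: 0.0
```

Call:
{"name": "send_rows", "arguments": {"plan": [[[0, 0, 0], 0, 60], [[0, 0, 0], 0, 60], [[0, 0, 0], 0, 60], [[0, 0, 0], 0, 60]]}}

```text
time_s: 13.85
eef_pos: [609.1, -118.7, 194.7]
tool_rot: [[-0.968, -0.25, -0.0], [-0.25, 0.968, -0.0], [0.0, -0.0, -1.0]]
ft_force: [0.2, -0.9, -1.0]
grip_width: 59.7
gripper_force: 0.0
```

```bash
python3 - <<'E'
from h import *
way((610.2,-117.4,51,14.6))
E
```

```text
t 13.85 at [ 609.1 -118.7  194.7] yaw -165.5 F [ 0.16 -0.94 -0.97] w 59.7
shift [-1.4, 1.0, 143.7] turn -0.003 rows 2.9
```

Call:
{"name": "send_rows", "arguments": {"plan": [[[-1, 1, 40], 0, 60], [[-1, 1, 90], 0, 60], [[-1, 1, 125], 0, 60], [[-1, 1, 142], 0, 60], [[-1, 1, 143.5], 0, 60]]}}

```text
time_s: 14.35
eef_pos: [608.0, -116.6, 48.7]
tool_rot: [[-0.968, -0.25, -0.005], [-0.25, 0.968, 0.001], [0.004, 0.002, -1.0]]
ft_force: [-0.2, -0.7, -0.2]
grip_width: 59.8
gripper_force: 0.0
```

Call:
{"name": "send_rows", "arguments": {"plan": [[[0, 0, 0], 0, 25], [[0, 0, 0], 0, 25], [[0, 0, 0], 0, 25], [[0, 0, 0], 0, 25], [[0, 0, 0], 0, 25]]}}

```text
time_s: 14.85
eef_pos: [611.0, -116.2, 52.5]
tool_rot: [[-0.968, -0.252, 0.002], [-0.252, 0.968, -0.0], [-0.002, -0.001, -1.0]]
ft_force: [-1.2, -1.6, 6.3]
grip_width: 29.7
gripper_force: 30.0
```

Call:
{"name": "send_rows", "arguments": {"plan": [[[0, 0, -20], 0, 25], [[0, 0, -60], 0, 25], [[0, 0, -105], 0, 25], [[0, 0, -135], 0, 25], [[0, 0, -144], 0, 25]]}}

```text
time_s: 15.35
eef_pos: [611.8, -116.2, 198.9]
tool_rot: [[-0.968, -0.252, 0.005], [-0.252, 0.968, -0.001], [-0.005, -0.002, -1.0]]
ft_force: [0.6, 0.3, -4.1]
grip_width: 29.9
gripper_force: 30.0
```

Call:
{"name": "send_rows", "arguments": {"plan": [[[0, 0, 0], 0, 25], [[0, 0, 0], 0, 25], [[0, 0, 0], 0, 25]]}}

```text
time_s: 15.65
eef_pos: [608.9, -115.7, 193.0]
tool_rot: [[-0.968, -0.252, -0.004], [-0.252, 0.968, 0.001], [0.003, 0.002, -1.0]]
ft_force: [0.3, 0.4, -4.0]
grip_width: 30.0
gripper_force: 30.0
```

```bash
python3 - <<'E'
from h import *
d=docks("c")
f=[]
for i in range(4): vision.get_image("top"); f.append(telemetry.read_state()["ft_force"][2])
print(f)
print("rack1");way((545,-210,195,14.6),(480.4,-302.1,195,2))
print("ch1");way((545,95,195,14.6),(479.4,286.8,195,-.6))
E
```

```text
charger
[236. 211.] [499.3 287. ] 296.1 81.2 yaw -1.0
rack
[440. 226.] [ 502.1 -323.8] 303.9 56.2 yaw -1.9
yellow low
[228. 174.] [621.8 308.3] 45.6 11.6 yaw 0.7
[243. 174.] [621.2 265.2] 45.5 11.5 yaw 0.5
pin
packs
[331. 164.] [639.9  -3.4] 61.0 31.8 yaw -11.1
[231. 248.] [401.9 286.4] 59.9 34.2 yaw 0.4
[327. 247.] [398.4  13.1] 48.0 27.6 yaw -58.9
[np.float64(-4.034716630941865), np.float64(-3.6737301349835216), np.float64(-3.266760934891368), np.float64(-3.7960451542928357)]
rack1
t 15.9 at [ 609.8 -115.9  194.5] yaw -165.4 F [ 0.23 -0.26 -3.8 ] w 30.0
shift [86.4, -74.8, -0.5] turn -0.001 rows 2.3
shift [85.7, -72.8, -0.0] turn 0.22 rows 2.2
ch1
t 15.9 at [ 609.8 -115.9  194.5] yaw -165.4 F [ 0.23 -0.26 -3.8 ] w 30.0
shift [9.7, 220.4, -0.5] turn -0.001 rows 4.4
shift [15.1, 202.1, -0.0] turn 0.265 rows 4.1
```

About 3.7 N, so this one is heavy and goes to charger slot 1.

Call:
{"name": "send_rows", "arguments": {"plan": [[[2, 35, 0], 0, 25], [[4, 82, 0], 0, 25], [[6, 130, 0], 0, 25], [[8, 178, 0], 0, 25], [[9.7, 220, 0], 0, 25]]}}

```text
time_s: 16.4
eef_pos: [544.6, 96.5, 195.3]
tool_rot: [[-0.968, -0.251, -0.0], [-0.251, 0.968, 0.0], [-0.0, 0.0, -1.0]]
ft_force: [0.6, -0.7, -3.6]
grip_width: 29.9
gripper_force: 30.0
```

Call:
{"name": "send_rows", "arguments": {"plan": [[[3, 45, 0], 0.06, 25], [[7, 93, 0], 0.13, 25], [[11, 140, 0], 0.2, 25], [[14, 185, 0], 0.265, 25], [[15, 202.5, 0], 0.265, 25]]}}

```text
time_s: 16.9
eef_pos: [478.6, 290.2, 195.4]
tool_rot: [[-1.0, 0.011, -0.0], [0.011, 1.0, 0.001], [0.0, 0.001, -1.0]]
ft_force: [0.1, -0.3, -3.6]
grip_width: 30.0
gripper_force: 30.0
```

Call:
{"name": "send_rows", "arguments": {"plan": [[[0, 0, 0], 0, 25], [[0, 0, 0], 0, 25], [[0, 0, 0], 0, 25], [[0, 0, 0], 0, 25]]}}

```text
time_s: 17.3
eef_pos: [480.5, 285.7, 195.3]
tool_rot: [[-1.0, 0.012, -0.0], [0.012, 1.0, -0.0], [0.0, -0.0, -1.0]]
ft_force: [-0.6, -0.3, -4.1]
grip_width: 29.9
gripper_force: 30.0
```

```bash
python3 - <<'E'
from h import *
way((479.4,286.8,115,-.6),(479.4,286.8,61,-.6))
E
```

```text
t 17.3 at [480.5 285.7 195.3] yaw 179.3 F [-0.58 -0.33 -4.06] w 29.9
shift [1.1, 1.1, 80.3] turn -0.002 rows 1.6
shift [0.0, 0.0, 54.0] turn -0.0 rows 1.1
```

Call:
{"name": "send_rows", "arguments": {"plan": [[[1, 1, 30], 0, 25], [[1, 1, 60], 0, 25], [[1, 1, 76], 0, 25], [[1, 1, 80], 0, 25], [[1, 1, 80], 0, 25]]}}

```text
time_s: 17.8
eef_pos: [479.2, 287.1, 115.1]
tool_rot: [[-1.0, 0.012, -0.001], [0.012, 1.0, -0.0], [0.001, -0.0, -1.0]]
ft_force: [0.0, 0.7, -2.6]
grip_width: 29.9
gripper_force: 30.0
```

Call:
{"name": "send_rows", "arguments": {"plan": [[[0, 0, 12], 0, 25], [[0, 0, 24], 0, 25], [[0, 0, 36], 0, 25], [[0, 0, 46], 0, 25], [[0, 0, 54], 0, 25]]}}

```text
time_s: 18.3
eef_pos: [479.0, 287.7, 60.6]
tool_rot: [[-1.0, 0.011, -0.0], [0.011, 1.0, -0.0], [0.0, -0.0, -1.0]]
ft_force: [-4.0, -6.1, 48.3]
grip_width: 30.0
gripper_force: 30.0
```

Call:
{"name": "send_rows", "arguments": {"plan": [[[0, 0, 0], 0, 25], [[0, 0, 0], 0, 25], [[0, 0, 0], 0, 60], [[0, 0, 0], 0, 60], [[0, 0, 0], 0, 60]]}}

```text
time_s: 18.8
eef_pos: [479.2, 288.0, 61.5]
tool_rot: [[-1.0, 0.011, 0.0], [0.011, 1.0, 0.0], [-0.0, 0.0, -1.0]]
ft_force: [-0.1, -0.3, -0.2]
grip_width: 51.5
gripper_force: 0.0
```

Call:
{"name": "send_rows", "arguments": {"plan": [[[0, 0, -20], 0, 60], [[0, 0, -60], 0, 60], [[0, 0, -105], 0, 60], [[0, 0, -132], 0, 60], [[0, 0, -134], 0, 60]]}}

```text
time_s: 19.3
eef_pos: [481.1, 289.1, 199.5]
tool_rot: [[-1.0, 0.011, 0.006], [0.011, 1.0, 0.004], [-0.006, 0.004, -1.0]]
ft_force: [0.0, 0.6, -0.4]
grip_width: 60.1
gripper_force: 0.0
```

```bash
python3 - <<'E'
from h import *
way((560,140,195,-.6),(640.4,-3.6,195,-11.1))
E
```

```text
t 19.3 at [481.1 289.1 199.5] yaw 179.4 F [ 0.03  0.56 -0.37] w 60.1
shift [-80.5, -148.2, 4.5] turn -0.0 rows 3.4
shift [-81.9, -142.8, -0.0] turn 0.183 rows 3.3
```

Call:
{"name": "send_rows", "arguments": {"plan": [[[-15, -27, 0], 0, 60], [[-37, -67, 0], 0, 60], [[-59, -107, 0], 0, 60], [[-81, -147, 0], 0, 60], [[-103, -187, 0], 0.08, 60]]}}

```text
time_s: 19.8
eef_pos: [580.1, 98.0, 194.2]
tool_rot: [[-0.996, 0.091, -0.001], [0.091, 0.996, -0.0], [0.001, -0.0, -1.0]]
ft_force: [-0.3, -0.6, -0.1]
grip_width: 60.4
gripper_force: 0.0
```

Call:
{"name": "send_rows", "arguments": {"plan": [[[-20, -40, 0], 0.1, 60], [[-42, -78, 0], 0.1, 60], [[-50, -96, 0], 0.1, 60], [[-51, -99, 0], 0.1, 60], [[-51, -99, 0], 0.1, 60]]}}

```text
time_s: 20.3
eef_pos: [621.2, -3.8, 194.2]
tool_rot: [[-0.982, 0.191, -0.002], [0.191, 0.982, 0.0], [0.002, -0.0, -1.0]]
ft_force: [0.1, 0.1, -0.9]
grip_width: 59.6
gripper_force: 0.0
```

Call:
{"name": "send_rows", "arguments": {"plan": [[[0, 0, 0], 0, 60], [[0, 0, 0], 0, 60]]}}

```text
time_s: 20.5
eef_pos: [621.4, -2.3, 195.2]
tool_rot: [[-0.982, 0.188, -0.0], [0.188, 0.982, 0.0], [0.0, 0.0, -1.0]]
ft_force: [-0.1, -0.6, 0.5]
grip_width: 60.2
gripper_force: 0.0
```

```bash
python3 - <<'E'
from h import *
docks("d")
way((640.4,-3.6,52,-11.1))
E
```

```text
charger
[236. 211.] [499.6 287.2] 295.5 80.8 yaw -0.9
rack
[430. 212.] [ 502.4 -301.5] 304.0 82.5 yaw 2.0
yellow low
[228. 174.] [621.8 308.3] 45.6 11.6 yaw 0.7
[243. 174.] [621.2 265.2] 45.5 11.5 yaw 0.5
pin
[431. 169.] [ 620.5 -296.5] 26.2 22.7 yaw -2.4
packs
[330. 171.] [619.1  -0.8] 31.4 19.9 yaw 89.2
[232. 221.] [476.8 285.5] 60.3 31.6 yaw 0.4
[232. 247.] [401.9 286.4] 59.9 34.2 yaw 0.4
t 20.55 at [621.5  -2.3 195.3] yaw 169.2 F [-0.62  0.2   0.19] w 59.9
shift [-18.8, 2.3, 143.3] turn 0.004 rows 2.9
```

View pics/d.png

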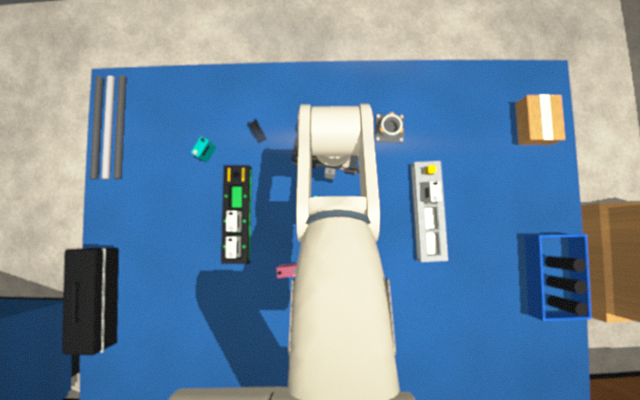

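The picture shows two packs upright in the charger at px (232,221) and (232,247), one in the rack at (432,190), and both blocks unmoved. Next I pick the pack near (331,164).

Call:
{"name": "send_rows", "arguments": {"plan": [[[-10, 0, 0], 0, 60], [[-18, 0, 0], 0, 60], [[-19, 0, 0], 0, 60], [[-19, 0, 0], 0, 60], [[-19, 0, 0], 0, 60]]}}

```text
time_s: 21.05
eef_pos: [640.4, -7.2, 195.2]
tool_rot: [[-0.982, 0.19, -0.0], [0.19, 0.982, 0.0], [0.0, -0.0, -1.0]]
ft_force: [-0.5, 0.3, -0.9]
grip_width: 60.2
gripper_force: 0.0
```

Call:
{"name": "send_rows", "arguments": {"plan": [[[0, 0, 40], 0, 60], [[0, 0, 90], 0, 60], [[0, 0, 125], 0, 60], [[0, 0, 142], 0, 60], [[0, 0, 143], 0, 60]]}}

```text
time_s: 21.55
eef_pos: [638.2, -7.1, 49.6]
tool_rot: [[-0.982, 0.19, -0.005], [0.19, 0.982, 0.0], [0.005, -0.001, -1.0]]
ft_force: [0.8, -0.2, 0.1]
grip_width: 60.1
gripper_force: 0.0
```

Call:
{"name": "send_rows", "arguments": {"plan": [[[0, 0, 0], 0, 60], [[0, 0, 0], 0, 25], [[0, 0, 0], 0, 25], [[0, 0, 0], 0, 25], [[0, 0, 0], 0, 25]]}}

```text
time_s: 22.05
eef_pos: [641.0, -7.1, 53.1]
tool_rot: [[-0.982, 0.19, 0.001], [0.19, 0.982, 0.0], [-0.001, 0.0, -1.0]]
ft_force: [1.0, 0.6, 0.1]
grip_width: 30.0
gripper_force: 3.7
```

Call:
{"name": "send_rows", "arguments": {"plan": [[[0, 0, -20], 0, 25], [[0, 0, -60], 0, 25], [[0, 0, -105], 0, 25], [[0, 0, -135], 0, 25], [[0, 0, -144], 0, 25]]}}

```text
time_s: 22.55
eef_pos: [642.3, -7.2, 200.3]
tool_rot: [[-0.982, 0.19, 0.006], [0.19, 0.982, -0.0], [-0.006, 0.001, -1.0]]
ft_force: [-0.3, 1.4, -1.2]
grip_width: 29.9
gripper_force: 30.0
```

Call:
{"name": "send_rows", "arguments": {"plan": [[[0, 0, 0], 0, 25], [[0, 0, 0], 0, 25], [[0, 0, 0], 0, 25]]}}

```text
time_s: 22.85
eef_pos: [639.2, -7.1, 194.0]
tool_rot: [[-0.982, 0.19, -0.004], [0.19, 0.982, 0.0], [0.004, -0.001, -1.0]]
ft_force: [0.1, -0.1, -1.2]
grip_width: 29.9
gripper_force: 30.0
```

```bash
python3 - <<'E'
from h import *
docks()
f=[]
for i in range(4): vision.get_image("top"); f.append(round(telemetry.read_state()["ft_force"][2],2))
print(f)
print("rack1");way((560,-155,195,-11.1),(480.4,-302.1,195,2))
print("ch2");way((598,140,195,-11.1),(555.4,286.3,195,-.6))
E
```

```text
charger
[236. 211.] [499.4 287.1] 296.0 81.0 yaw -1.0
rack
[430. 212.] [ 502.4 -301.5] 304.0 82.5 yaw 2.0
yellow low
[228. 174.] [621.8 308.3] 45.6 11.6 yaw 0.7
[243. 174.] [621.2 265.2] 45.5 11.5 yaw 0.5
pin
[431. 169.] [ 621.  -296.1] 25.7 23.5 yaw -79.4
packs
[429. 192.] [ 555.1 -287.6] 57.9 10.1 yaw 1.8
[232. 221.] [476.9 285.5] 60.6 31.6 yaw 0.4
[232. 247.] [401.9 286.5] 59.8 34.3 yaw 0.3
[np.float64(-1.22), np.float64(-1.25), np.float64(-1.07), np.float64(-1.93)]
rack1
t 23.1 at [640.2  -7.1 195.5] yaw 169.1 F [ 0.13  0.58 -1.93] w 30.0
shift [50.7, -160.4, 0.5] turn 0.003 rows 3.4
shift [49.8, -159.7, -0.0] turn -0.229 rows 3.3
ch2
t 23.1 at [640.2  -7.1 195.5] yaw 169.1 F [ 0.13  0.58 -1.93] w 30.0
shift [69.3, 136.5, 0.5] turn 0.003 rows 3.1
shift [70.0, 135.4, -0.0] turn -0.183 rows 3.0
```

Light, so it goes to rack slot 1.

Call:
{"name": "send_rows", "arguments": {"plan": [[[8, -26, 0], 0, 25], [[20, -64, 0], 0, 25], [[33, -104, 0], 0, 25], [[46, -145, 0], 0, 25], [[58, -183, 0], 0, 25]]}}

```text
time_s: 23.6
eef_pos: [547.8, -177.2, 196.2]
tool_rot: [[-0.982, 0.189, -0.0], [0.189, 0.982, -0.0], [0.0, -0.0, -1.0]]
ft_force: [-0.2, -0.5, -1.5]
grip_width: 29.8
gripper_force: 30.0
```

Call:
{"name": "send_rows", "arguments": {"plan": [[[12, -40, 0], -0.06, 25], [[25, -80, 0], -0.12, 25], [[36, -115, 0], -0.18, 25], [[41, -133, 0], -0.229, 25], [[42.5, -137, 0], -0.229, 25]]}}

```text
time_s: 24.1
eef_pos: [480.1, -304.1, 196.3]
tool_rot: [[-0.999, -0.037, -0.0], [-0.037, 0.999, -0.0], [0.0, -0.0, -1.0]]
ft_force: [0.0, 0.5, -1.0]
grip_width: 29.7
gripper_force: 30.0
```

Call:
{"name": "send_rows", "arguments": {"plan": [[[0, 0, 0], 0, 25], [[0, 0, 0], 0, 25], [[0, 0, 0], 0, 25], [[0, 0, 0], 0, 25]]}}

```text
time_s: 24.5
eef_pos: [481.6, -301.5, 196.3]
tool_rot: [[-0.999, -0.039, 0.0], [-0.039, 0.999, 0.0], [-0.0, 0.0, -1.0]]
ft_force: [-0.1, 0.6, -1.3]
grip_width: 29.9
gripper_force: 30.0
```

```bash
python3 - <<'E'
from h import *
way((480.4,-302.1,115,2),(480.4,-302.1,71,2))
E
```

```text
t 24.5 at [ 481.6 -301.5  196.3] yaw -177.8 F [-0.08  0.62 -1.33] w 29.9
shift [1.3, -0.6, 81.3] turn 0.004 rows 1.6
shift [0.0, 0.0, 44.0] turn -0.0 rows 0.9
```

Call:
{"name": "send_rows", "arguments": {"plan": [[[1, 0, 30], 0, 25], [[1, 0, 60], 0, 25], [[1, 0, 76], 0, 25], [[1, 0, 80], 0, 25], [[1, 0, 80], 0, 25]]}}

```text
time_s: 25.0
eef_pos: [480.2, -301.9, 116.1]
tool_rot: [[-0.999, -0.039, -0.001], [-0.039, 0.999, 0.0], [0.001, 0.001, -1.0]]
ft_force: [-0.4, 0.0, -1.2]
grip_width: 29.8
gripper_force: 30.0
```

Call:
{"name": "send_rows", "arguments": {"plan": [[[0, 0, 12], 0, 25], [[0, 0, 24], 0, 25], [[0, 0, 34], 0, 25], [[0, 0, 41], 0, 25], [[0, 0, 45], 0, 25]]}}

```text
time_s: 25.5
eef_pos: [479.7, -302.1, 70.4]
tool_rot: [[-0.999, -0.038, -0.001], [-0.038, 0.999, 0.001], [0.001, 0.001, -1.0]]
ft_force: [0.0, 0.0, -1.1]
grip_width: 29.8
gripper_force: 30.0
```

Call:
{"name": "send_rows", "arguments": {"plan": [[[0, 0, 0], 0, 25], [[0, 0, 0], 0, 25], [[0, 0, 0], 0, 60], [[0, 0, 0], 0, 60], [[0, 0, 0], 0, 60]]}}

```text
time_s: 26.0
eef_pos: [480.4, -302.5, 71.7]
tool_rot: [[-0.999, -0.038, 0.001], [-0.038, 0.999, -0.0], [-0.001, -0.0, -1.0]]
ft_force: [0.4, -1.2, -0.8]
grip_width: 51.8
gripper_force: 0.0
```

Call:
{"name": "send_rows", "arguments": {"plan": [[[0, 0, -20], 0, 60], [[0, 0, -60], 0, 60], [[0, 0, -100], 0, 60], [[0, 0, -124], 0, 60], [[0, 0, -125], 0, 60]]}}

```text
time_s: 26.5
eef_pos: [482.1, -303.5, 200.3]
tool_rot: [[-0.999, -0.038, 0.006], [-0.038, 0.999, -0.004], [-0.005, -0.004, -1.0]]
ft_force: [0.0, 1.3, -0.2]
grip_width: 59.8
gripper_force: 0.0
```

```bash
python3 - <<'E'
from h import *
way((463.4,-109.7,195,6.2))
E
```

```text
t 26.5 at [ 482.1 -303.5  200.3] yaw -177.8 F [ 0.02  1.29 -0.15] w 59.8
shift [11.2, 194.4, 5.3] turn -0.07 rows 3.9
```

Call:
{"name": "send_rows", "arguments": {"plan": [[[2, 40, 0], -0.02, 60], [[5, 88, 0], -0.05, 60], [[8, 136, 0], -0.07, 60], [[9.5, 178, 0], -0.07, 60], [[9.5, 193, 0], -0.07, 60]]}}

```text
time_s: 27.0
eef_pos: [461.7, -106.7, 195.2]
tool_rot: [[-0.994, -0.11, -0.002], [-0.11, 0.994, 0.001], [0.002, 0.001, -1.0]]
ft_force: [-0.5, 0.6, -0.4]
grip_width: 59.9
gripper_force: 0.0
```

Call:
{"name": "send_rows", "arguments": {"plan": [[[0, 0, 0], 0, 60], [[0, 0, 0], 0, 60], [[0, 0, 0], 0, 60], [[0, 0, 0], 0, 60]]}}

```text
time_s: 27.4
eef_pos: [463.3, -110.8, 196.1]
tool_rot: [[-0.994, -0.107, -0.0], [-0.107, 0.994, -0.0], [0.0, -0.0, -1.0]]
ft_force: [0.3, 0.1, -0.1]
grip_width: 60.0
gripper_force: 0.0
```

```bash
python3 - <<'E'
from h import *
way((463.4,-109.7,52,6.2))
E
```

```text
t 27.4 at [ 463.3 -110.8  196.1] yaw -173.9 F [ 0.35  0.07 -0.09] w 60.0
shift [-0.2, 1.1, 144.1] turn -0.001 rows 2.9
```

Call:
{"name": "send_rows", "arguments": {"plan": [[[0, 1, 40], 0, 60], [[0, 1, 90], 0, 60], [[0, 1, 125], 0, 60], [[0, 1, 142], 0, 60], [[0, 1, 144], 0, 60]]}}

```text
time_s: 27.9
eef_pos: [461.4, -109.2, 50.1]
tool_rot: [[-0.994, -0.107, -0.004], [-0.107, 0.994, 0.001], [0.004, 0.001, -1.0]]
ft_force: [-0.5, -0.6, 0.1]
grip_width: 59.9
gripper_force: 0.0
```

Call:
{"name": "send_rows", "arguments": {"plan": [[[0, 0, 0], 0, 60], [[0, 0, 0], 0, 25], [[0, 0, 0], 0, 25], [[0, 0, 0], 0, 25], [[0, 0, 0], 0, 25]]}}

```text
time_s: 28.4
eef_pos: [463.6, -109.0, 53.0]
tool_rot: [[-0.994, -0.108, 0.001], [-0.108, 0.994, -0.0], [-0.001, -0.0, -1.0]]
ft_force: [0.5, -0.4, 1.2]
grip_width: 30.2
gripper_force: 5.6
```

Call:
{"name": "send_rows", "arguments": {"plan": [[[0, 0, -20], 0, 25], [[0, 0, -60], 0, 25], [[0, 0, -105], 0, 25], [[0, 0, -135], 0, 25], [[0, 0, -144], 0, 25]]}}

```text
time_s: 28.9
eef_pos: [464.7, -109.1, 199.4]
tool_rot: [[-0.994, -0.108, 0.005], [-0.108, 0.994, -0.001], [-0.005, -0.002, -1.0]]
ft_force: [-0.7, 0.4, -3.9]
grip_width: 30.2
gripper_force: 30.0
```

Call:
{"name": "send_rows", "arguments": {"plan": [[[0, 0, 0], 0, 25], [[0, 0, 0], 0, 25], [[0, 0, 0], 0, 25]]}}

```text
time_s: 29.2
eef_pos: [461.9, -108.5, 194.4]
tool_rot: [[-0.994, -0.108, -0.003], [-0.108, 0.994, 0.001], [0.003, 0.001, -1.0]]
ft_force: [-0.0, 0.1, -3.5]
grip_width: 29.9
gripper_force: 30.0
```

```bash
python3 - <<'E'
from h import *
docks()
f=[]
for i in range(4): vision.get_image("top"); f.append(round(telemetry.read_state()["ft_force"][2],2))
print(f)
print("rack0");way((404.5,-304.7,195,2))
print("ch2");way((510,90,195,6.2),(555.4,286.3,195,-.6))
E
```

```text
charger
[236. 210.] [499.6 287.2] 295.5 81.0 yaw -1.0
rack
[432. 199.] [ 503.  -301.5] 302.8 82.3 yaw 2.0
yellow low
[228. 174.] [621.8 308.3] 45.6 11.6 yaw 0.7
[243. 174.] [621.2 265.2] 45.5 11.5 yaw 0.5
pin
[431. 169.] [ 621.9 -296.6] 23.3 22.7 yaw -2.4
packs
[232. 221.] [476.9 285.5] 60.6 31.6 yaw 0.4
[232. 247.] [401.9 286.4] 59.9 34.2 yaw 0.4
[320. 248.] [399.5  32.5] 27.8 21.9 yaw -22.7
[np.float64(-4.14), np.float64(-3.97), np.float64(-3.26), np.float64(-3.68)]
rack0
t 29.45 at [ 462.8 -108.8  195.6] yaw -173.8 F [ 0.5   0.46 -3.68] w 30.0
shift [79.1, -188.5, 0.6] turn 0.073 rows 4.1
ch2
t 29.45 at [ 462.8 -108.8  195.6] yaw -173.8 F [ 0.5   0.46 -3.68] w 30.0
shift [-68.4, 192.5, 0.6] turn -0.0 rows 4.1
shift [-66.3, 190.2, -0.0] turn 0.119 rows 4.0
```

Heavy, so it goes to charger slot 2.

Call:
{"name": "send_rows", "arguments": {"plan": [[[-10, 28, 0], 0, 25], [[-25, 70, 0], 0, 25], [[-40, 112, 0], 0, 25], [[-55, 154, 0], 0, 25], [[-68.5, 192.5, 0], 0, 25]]}}

```text
time_s: 29.95
eef_pos: [510.7, 91.9, 196.2]
tool_rot: [[-0.994, -0.108, 0.0], [-0.108, 0.994, 0.0], [-0.0, 0.0, -1.0]]
ft_force: [0.4, 0.5, -3.3]
grip_width: 29.5
gripper_force: 30.0
```

Call:
{"name": "send_rows", "arguments": {"plan": [[[-15, 42, 0], 0.03, 25], [[-30, 86, 0], 0.06, 25], [[-46, 132, 0], 0.09, 25], [[-61, 175, 0], 0.119, 25], [[-66.5, 190.5, 0], 0.119, 25]]}}

```text
time_s: 30.45
eef_pos: [556.6, 290.6, 195.8]
tool_rot: [[-1.0, 0.009, 0.001], [0.009, 1.0, 0.001], [-0.001, 0.001, -1.0]]
ft_force: [1.0, -1.0, -4.0]
grip_width: 29.8
gripper_force: 30.0
```

Call:
{"name": "send_rows", "arguments": {"plan": [[[0, 0, 0], 0, 25], [[0, 0, 0], 0, 25], [[0, 0, 0], 0, 25], [[0, 0, 0], 0, 25]]}}

```text
time_s: 30.85
eef_pos: [555.9, 285.0, 196.4]
tool_rot: [[-1.0, 0.012, -0.0], [0.012, 1.0, -0.0], [0.0, -0.0, -1.0]]
ft_force: [-0.0, 0.5, -4.0]
grip_width: 30.0
gripper_force: 30.0
```

```bash
python3 - <<'E'
from h import *
docks()
way((555.4,286.5,115,-.6),(555.4,286.5,63,-.6))
E
```

```text
charger
[244. 218.] [470.9 271.9] 155.9 51.1 yaw 0.3
rack
[429. 211.] [ 502.4 -301.2] 304.0 83.2 yaw 2.0
yellow low
[228. 169.] [637.2 308.5] 14.9 11.6 yaw 0.7
[243. 169.] [638.1 265.2] 11.6 11.6 yaw 89.1
pin
[431. 169.] [ 620.6 -296.5] 26.1 22.7 yaw -2.4
packs
[325. 248.] [395.6  17.4] 58.2 28.1 yaw -59.2
[288. 271.] [331.1 126.2] 55.6 26.6 yaw -85.7
t 30.9 at [556.  285.3 196.5] yaw 179.3 F [ 0.51 -0.79 -3.79] w 30.0
shift [0.6, 1.2, 81.5] turn -0.002 rows 1.6
shift [0.0, 0.0, 52.0] turn -0.0 rows 1.0
```

Call:
{"name": "send_rows", "arguments": {"plan": [[[1, 1, 30], 0, 25], [[1, 1, 60], 0, 25], [[1, 1, 76], 0, 25], [[1, 1, 81], 0, 25], [[1, 1, 81], 0, 25]]}}

```text
time_s: 31.4
eef_pos: [554.9, 286.9, 115.1]
tool_rot: [[-1.0, 0.011, -0.001], [0.011, 1.0, -0.0], [0.001, -0.0, -1.0]]
ft_force: [0.9, -0.9, -3.0]
grip_width: 30.0
gripper_force: 30.0
```

Call:
{"name": "send_rows", "arguments": {"plan": [[[0, 0, 12], 0, 25], [[0, 0, 24], 0, 25], [[0, 0, 36], 0, 25], [[0, 0, 44], 0, 25], [[0, 0, 48], 0, 25]]}}

```text
time_s: 31.9
eef_pos: [554.6, 287.3, 66.2]
tool_rot: [[-1.0, 0.011, -0.001], [0.011, 1.0, -0.001], [0.001, -0.001, -1.0]]
ft_force: [-1.5, -2.0, 0.4]
grip_width: 29.9
gripper_force: 30.0
```

Call:
{"name": "send_rows", "arguments": {"plan": [[[0, 0, 2], 0, 25], [[0, 0, 4], 0, 25], [[0, 0, 4], 0, 60], [[0, 0, 4], 0, 60], [[0, 0, 4], 0, 60]]}}

```text
time_s: 32.4
eef_pos: [555.6, 287.8, 64.0]
tool_rot: [[-1.0, 0.011, 0.001], [0.011, 1.0, 0.001], [-0.001, 0.001, -1.0]]
ft_force: [0.4, -1.0, 0.8]
grip_width: 51.5
gripper_force: 0.0
```

Call:
{"name": "send_rows", "arguments": {"plan": [[[0, 0, -20], 0, 60], [[0, 0, -60], 0, 60], [[0, 0, -105], 0, 60], [[0, 0, -132], 0, 60], [[0, 0, -134], 0, 60]]}}

```text
time_s: 32.9
eef_pos: [557.4, 288.8, 202.3]
tool_rot: [[-1.0, 0.011, 0.007], [0.011, 1.0, 0.004], [-0.007, 0.004, -1.0]]
ft_force: [1.2, 0.5, 0.2]
grip_width: 59.7
gripper_force: 0.0
```

```bash
python3 - <<'E'
from h import *
way((590,0,195,2),(622,-296.8,195,2))
E
```

```text
t 32.9 at [557.4 288.8 202.3] yaw 179.4 F [1.16 0.45 0.17] w 59.7
shift [-35.7, -288.4, 7.3] turn -0.046 rows 5.8
shift [-21.6, -297.7, -0.0] turn -0.0 rows 6.0
```

Call:
{"name": "send_rows", "arguments": {"plan": [[[-4, -30, 0], 0, 60], [[-10, -78, 0], 0, 60], [[-16, -127, 0], 0, 60], [[-22, -177, 0], 0, 60], [[-28, -227, 0], 0, 60]]}}

```text
time_s: 33.4
eef_pos: [580.0, 59.1, 196.5]
tool_rot: [[-1.0, 0.01, -0.001], [0.01, 1.0, -0.0], [0.001, -0.0, -1.0]]
ft_force: [1.2, -0.8, 0.5]
grip_width: 59.9
gripper_force: 0.0
```

Call:
{"name": "send_rows", "arguments": {"plan": [[[-8, -40, 0], -0.046, 60], [[-10, -60, 0], -0.046, 60], [[-10, -62, 0], -0.046, 60], [[-10, -62, 0], -0.046, 60]]}}

```text
time_s: 33.8
eef_pos: [589.4, -1.3, 196.6]
tool_rot: [[-0.999, -0.034, -0.001], [-0.034, 0.999, 0.0], [0.001, 0.0, -1.0]]
ft_force: [-0.2, -0.4, 0.3]
grip_width: 60.4
gripper_force: 0.0
```

```bash
python3 - <<'E'
from h import *
d=docks();Z=cloud(d)[...,2]
s=vision.get_image("scene")
for x,y in((232,247),(232,221),(233,196),(432,190),(432,216)):print((x,y),np.median(Z[y-3:y+4,x-2:x+3]).round(1))
a=cv2.resize(d["pixels"][150:275,210:450,::-1],(800,416),interpolation=2)
cv2.imwrite("pics/e.png",np.vstack([a[:, :]])); cv2.imwrite("pics/es.png",cv2.resize(s["pixels"][130:310,140:440,::-1],None,fx=2.6,fy=2.6,interpolation=2))
way((622,-296.8,195,2))
E
```

```text
charger
[236. 211.] [499.6 287. ] 295.4 81.1 yaw -1.0
rack
[429. 211.] [ 502.4 -301.3] 304.0 82.8 yaw 2.0
yellow low
[228. 174.] [621.8 308.3] 45.6 11.6 yaw 0.7
[243. 174.] [621.2 265.2] 45.5 11.5 yaw 0.5
pin
[431. 169.] [ 620.6 -296.5] 26.0 22.7 yaw -2.4
packs
[232. 194.] [555.6 287.7] 61.6 34.7 yaw 0.5
[233. 221.] [476.8 285.5] 60.3 31.6 yaw 0.4
[232. 248.] [401.9 286.4] 59.9 34.2 yaw 0.4
(232, 247) 102.4
(232, 221) 103.3
(233, 196) 103.3
(432, 190) 110.5
(432, 216) 108.6
t 33.9 at [ 5.895e+02 -2.000e-01  1.969e+02] yaw -178.0 F [-0.23  0.47 -0.2 ] w 59.8
shift [-21.9, -297.6, 1.9] turn 0.001 rows 6.0
```

View pics/es.png

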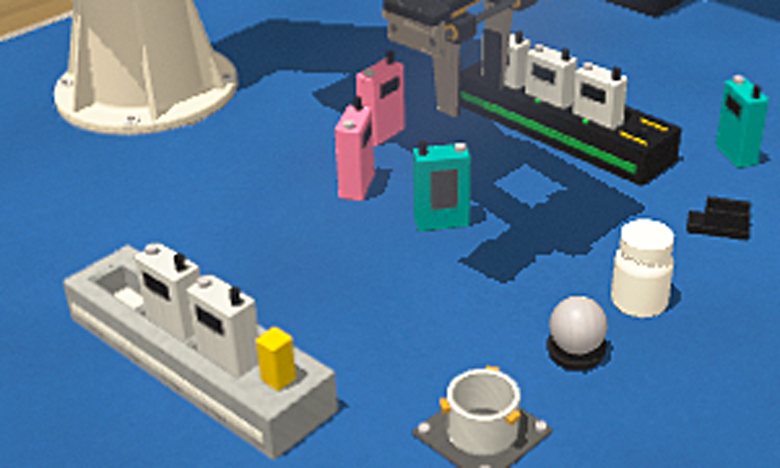

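View pics/e.png

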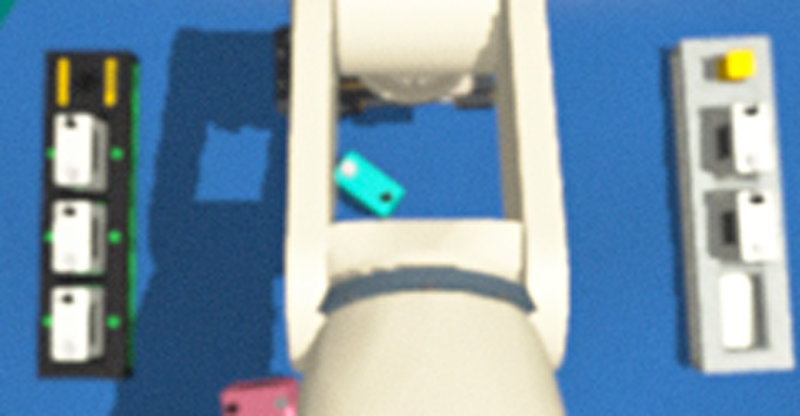

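The views show three packs in the charger with tops at about 103 mm (plates sunk) and two in the rack at about 110 mm (plates up), so the weights are right. The pin is at crop px (737,65). Next I measure the dock's hole and pin precisely from averaged frames.

```bash
python3 - <<'E'
from h import *
D=[vision.get_image("top") for _ in range(6)]; d=D[0]
g=np.mean([x["pixels"].astype(float) for x in D],0)
R,t=np.array(d["R"]),np.array(d["t"])
f=200/np.tan(np.radians(d["vfov"]/2))
def proj(P):
    c=P@R.T+t; u=c[:,:2]/c[:,2:]; r=(u**2).sum(1,keepdims=True); return u*(1+d["k1"]*r)*f+[d["cx"],d["cy"]]
def patch(x0,y0,z,n):   # resample plane patch, 0.5 mm grid
    a=np.arange(-n,n+.1,.5); X,Y=np.meshgrid(x0+a,y0+a,indexing="ij")
    p=proj(np.c_[X.ravel(),Y.ravel(),np.full(X.size,z)]).astype(np.float32).reshape(*X.shape,2)
    return X,Y,cv2.remap(g.astype(np.float32),p[...,0],p[...,1],cv2.INTER_CUBIC)
X,Y,I=patch(621.2,286.7,48,34); L=I.sum(2)
m=(abs(X-621.2)<13)&(abs(Y-286.7)<13)
w=np.clip(np.percentile(L[m],70)-L,0,None)*m
print("hole",(w*X).sum()/w.sum(),(w*Y).sum()/w.sum(),"L",np.percentile(L[m],[2,50,90]))
s=np.clip(I[...,0]-I[...,2]-60,0,None)
print("strips mid",[[(s*k*q).sum()/(s*k).sum() for q in(X,Y)] for k in(Y>286.7,Y<286.7)])
X,Y,I=patch(622,-296.6,98,24); s=np.clip(I[...,0]-I[...,2]-60,0,None); s=np.minimum(s,np.percentile(s,80))
print("pin top",(s*X).sum()/s.sum(),(s*Y).sum()/s.sum())
yl=(s>.5*s.max()); print(X[yl].min(),X[yl].max(),Y[yl].min(),Y[yl].max())
X,Y,I=patch(621.2,286.7,48,50)
cv2.imwrite("pics/f.png",cv2.resize(np.clip(I*1.6,0,255)[...,::-1].astype(np.uint8),(500,500)))
E
```

```text
hole 621.1403177211745 286.7521005187383 L [ 78.97901917 123.98092651 143.09500122]
strips mid [[np.float64(621.428107557849), np.float64(308.41598879505915)], [np.float64(619.8129257671897), np.float64(264.7299069575538)]]
pin top 620.0213487903559 -294.3449445671004
607.0 633.0 -308.6 -278.6
```

View pics/f.png

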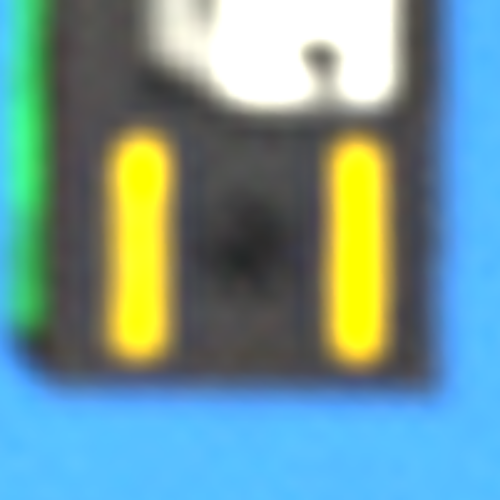

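The picture shows the hole midway between the yellow strips, at about px (245,246), i.e. world (621, 286.6). Now to fetch the pin.

Call:
{"name": "send_rows", "arguments": {"plan": [[[-2, -28, 0], 0, 60], [[-5, -74, 0], 0, 60], [[-8, -122, 0], 0, 60], [[-12, -170, 0], 0, 60], [[-15, -215, 0], 0, 60]]}}

```text
time_s: 34.7
eef_pos: [612.6, -217.2, 197.5]
tool_rot: [[-0.999, -0.036, 0.0], [-0.036, 0.999, -0.0], [-0.0, -0.0, -1.0]]
ft_force: [0.8, -0.7, 0.3]
grip_width: 59.9
gripper_force: 0.0
```

Call:
{"name": "send_rows", "arguments": {"plan": [[[-4, -40, 0], 0, 60], [[-6, -72, 0], 0, 60], [[-6.5, -81, 0], 0, 60], [[-6.5, -82.5, 0], 0, 60], [[-6.5, -82.5, 0], 0, 60]]}}

```text
time_s: 35.2
eef_pos: [621.7, -296.6, 197.2]
tool_rot: [[-0.999, -0.035, -0.0], [-0.035, 0.999, 0.001], [0.0, 0.001, -1.0]]
ft_force: [0.4, -0.5, 0.2]
grip_width: 59.4
gripper_force: 0.0
```

Call:
{"name": "send_rows", "arguments": {"plan": [[[0, 0, 0], 0, 60], [[0, 0, 0], 0, 60], [[0, 0, 0], 0, 60], [[0, 0, 0], 0, 60], [[0, 0, 0], 0, 60]]}}

```text
time_s: 35.7
eef_pos: [621.8, -297.4, 197.4]
tool_rot: [[-0.999, -0.036, 0.0], [-0.036, 0.999, -0.0], [-0.0, -0.0, -1.0]]
ft_force: [0.4, -0.1, 0.3]
grip_width: 60.1
gripper_force: 0.0
```

```bash
python3 - <<'E'
from h import *
way((621.7,-296.8,57,1))
E
```

```text
t 35.7 at [ 621.8 -297.4  197.4] yaw -178.0 F [ 0.45 -0.09  0.27] w 60.1
shift [0.1, 0.7, 140.4] turn 0.018 rows 2.8
```

Call:
{"name": "send_rows", "arguments": {"plan": [[[0, 0.5, 35], 0, 60], [[0, 0.5, 80], 0, 60], [[0, 0.5, 115], 0, 60], [[0, 0.5, 135], 0, 60], [[0, 0.5, 140], 0, 60]]}}

```text
time_s: 36.2
eef_pos: [620.0, -296.4, 54.4]
tool_rot: [[-0.999, -0.035, -0.004], [-0.035, 0.999, 0.002], [0.004, 0.002, -1.0]]
ft_force: [-0.2, 0.6, -0.7]
grip_width: 59.8
gripper_force: 0.0
```

Call:
{"name": "send_rows", "arguments": {"plan": [[[0, 0, 0], 0, 60], [[0, 0, 0], 0, 60], [[0, 0, 0], 0, 60]]}}

```text
time_s: 36.5
eef_pos: [622.8, -297.7, 59.1]
tool_rot: [[-0.999, -0.035, 0.002], [-0.035, 0.999, -0.001], [-0.002, -0.001, -1.0]]
ft_force: [0.1, -0.7, -0.2]
grip_width: 60.2
gripper_force: 0.0
```

Call:
{"name": "send_rows", "arguments": {"plan": [[[0, 0, 0], 0, 18], [[0, 0, 0], 0, 18], [[0, 0, 0], 0, 18], [[0, 0, 0], 0, 18], [[0, 0, 0], 0, 18]]}}

```text
time_s: 37.0
eef_pos: [621.8, -297.2, 57.4]
tool_rot: [[-0.999, -0.035, 0.0], [-0.035, 0.999, -0.0], [-0.0, -0.0, -1.0]]
ft_force: [-0.1, 0.6, 1.4]
grip_width: 23.8
gripper_force: 30.0
```

```bash
python3 - <<'E'
from h import *
way()
E
```

```text
t 37.0 at [ 621.8 -297.2   57.4] yaw -178.0 F [-0.11  0.62  1.44] w 23.8
```

Call:
{"name": "send_rows", "arguments": {"plan": [[[0, 0, -8], 0, 18], [[0, 0, -20], 0, 18], [[0, 0, -35], 0, 18], [[0, 0, -55], 0, 18], [[0, 0, -90], 0, 18]]}}

```text
time_s: 37.5
eef_pos: [620.7, -296.7, 147.6]
tool_rot: [[-0.999, -0.035, -0.002], [-0.035, 0.999, 0.001], [0.002, 0.001, -1.0]]
ft_force: [1.1, 0.1, -0.7]
grip_width: 23.5
gripper_force: 30.0
```

Call:
{"name": "send_rows", "arguments": {"plan": [[[0, 0, -30], 0, 18], [[0, 0, -47], 0, 18], [[0, 0, -50], 0, 18], [[0, 0, -50], 0, 18], [[0, 0, -50], 0, 18]]}}

```text
time_s: 38.0
eef_pos: [621.2, -296.9, 196.5]
tool_rot: [[-0.999, -0.035, -0.001], [-0.035, 0.999, 0.001], [0.001, 0.001, -1.0]]
ft_force: [0.6, -0.4, -1.3]
grip_width: 23.4
gripper_force: 30.0
```

```bash
python3 - <<'E'
from h import *
docks()
way((640,-100,197,2),(640,95,197,0),(621,286.6,197,-.4))
E
```

```text
charger
[236. 211.] [499.3 287. ] 296.1 81.5 yaw -1.0
rack
[423. 201.] [ 508.2 -299. ] 288.5 80.5 yaw 1.2
yellow low
[228. 174.] [621.8 308.3] 45.6 11.6 yaw 0.7
[242. 174.] [621.2 265.2] 45.5 11.5 yaw 0.5
pin
packs
[232. 195.] [555.4 287.6] 61.2 34.7 yaw 0.5
[232. 221.] [476.9 285.5] 60.6 31.6 yaw 0.4
[232. 247.] [401.9 286.4] 59.9 34.2 yaw 0.4
t 38.05 at [ 621.  -296.9  196.1] yaw -178.0 F [ 0.01 -0.81 -0.77] w 23.7
shift [-25.9, 196.1, -0.9] turn 0.0 rows 4.0
shift [-6.8, 194.9, 0.0] turn 0.035 rows 3.9
shift [19.0, 191.6, -0.0] turn 0.007 rows 3.9
```

Call:
{"name": "send_rows", "arguments": {"plan": [[[-1, 30, 0], 0, 18], [[-2.6, 75, 0], 0, 18], [[-4.2, 120, 0], 0, 18], [[-5.6, 160, 0], 0, 18], [[-7, 200, 0], 0, 18]]}}

```text
time_s: 38.55
eef_pos: [620.8, -95.4, 196.0]
tool_rot: [[-0.999, -0.035, -0.002], [-0.035, 0.999, 0.0], [0.002, 0.0, -1.0]]
ft_force: [-0.4, -0.7, -1.5]
grip_width: 24.1
gripper_force: 30.0
```

Call:
{"name": "send_rows", "arguments": {"plan": [[[-1.4, 42, 0], 0, 18], [[-3, 84, 0], 0, 18], [[-4.5, 126, 0], 0, 18], [[-6, 168, 0], 0, 18], [[-7, 200, 0], 0, 18]]}}

```text
time_s: 39.05
eef_pos: [620.8, 105.3, 196.1]
tool_rot: [[-0.999, -0.036, -0.002], [-0.036, 0.999, -0.0], [0.002, 0.0, -1.0]]
ft_force: [0.4, -0.5, -0.3]
grip_width: 23.8
gripper_force: 30.0
```

Call:
{"name": "send_rows", "arguments": {"plan": [[[-1.4, 40, 0], 0.02, 18], [[-3, 85, 0], 0.04, 18], [[-4.5, 130, 0], 0.04, 18], [[-6, 165, 0], 0.04, 18], [[-6, 183.5, 0], 0.04, 18]]}}

```text
time_s: 39.55
eef_pos: [620.3, 289.3, 195.9]
tool_rot: [[-1.0, 0.003, -0.002], [0.003, 1.0, -0.0], [0.002, -0.0, -1.0]]
ft_force: [0.8, -0.2, 0.2]
grip_width: 23.9
gripper_force: 30.0
```

Call:
{"name": "send_rows", "arguments": {"plan": [[[0, 0, 0], 0, 18], [[0, 0, 0], 0, 18], [[0, 0, 0], 0, 18], [[0, 0, 0], 0, 18], [[0, 0, 0], 0, 18]]}}

```text
time_s: 40.05
eef_pos: [621.5, 285.5, 197.5]
tool_rot: [[-1.0, 0.006, 0.0], [0.006, 1.0, -0.0], [-0.0, -0.0, -1.0]]
ft_force: [0.2, 0.5, -0.7]
grip_width: 24.0
gripper_force: 30.0
```

```bash
python3 - <<'E'
from h import *
way((621,286.6,105,-.4))
d=vision.get_image("scene"); np.savez("s.npz",**d)
hsv=cv2.cvtColor(d["pixels"],cv2.COLOR_RGB2HSV); P=cloud(d)
m=(hsv[...,0]>20)&(hsv[...,0]<35)&(hsv[...,1]>150)&(abs(P[...,0]-621)<40)&(abs(P[...,1]-287)<40)
hi=m&(P[...,2]>120); print("pin cloud",P[hi].min(0).round(1),P[hi].max(0).round(1),hi.sum())
show(maskrects(d,m&(P[...,2]<60),48,5))
way()
E
```

```text
t 40.05 at [621.5 285.5 197.5] yaw 179.7 F [ 0.21  0.46 -0.73] w 24.0
shift [0.5, 1.1, 92.5] turn 0.001 rows 1.8
pin cloud [610.6 271.3 189.2] [635.7 298.7 239.4] 81
[389. 177.] [613.6 307. ] 43.8 16.7 yaw -7.7
[381. 182.] [613.  263.4] 44.3 15.2 yaw -1.6
t 40.1 at [621.5 285.7 197.5] yaw 179.7 F [-0.07 -0.58 -0.57] w 23.8
```

Call:
{"name": "send_rows", "arguments": {"plan": [[[0, 1, 35], 0, 18], [[0, 1, 70], 0, 18], [[0, 1, 88], 0, 18], [[0, 1, 92], 0, 18], [[0, 1, 92], 0, 18]]}}

```text
time_s: 40.6
eef_pos: [621.2, 287.3, 105.2]
tool_rot: [[-1.0, 0.005, -0.001], [0.005, 1.0, -0.0], [0.001, -0.0, -1.0]]
ft_force: [0.8, -0.2, -0.2]
grip_width: 23.8
gripper_force: 30.0
```

Call:
{"name": "send_rows", "arguments": {"plan": [[[0, 0, 0], 0, 18], [[0, 0, 4], 0, 18], [[0, 0, 8], 0, 18], [[0, 0, 12], 0, 18], [[0, 0, 15], 0, 18]]}}

```text
time_s: 41.1
eef_pos: [621.9, 287.9, 92.3]
tool_rot: [[-1.0, 0.005, 0.001], [0.005, 1.0, 0.001], [-0.001, 0.001, -1.0]]
ft_force: [-8.0, -4.6, 32.7]
grip_width: 24.1
gripper_force: 30.0
```

```bash
python3 - <<'E'
from h import *
way((621,286.6,57.5,-.4))
E
```

```text
t 41.1 at [621.9 287.9  92.3] yaw 179.7 F [-7.99 -4.6  32.73] w 24.1
shift [0.9, -1.3, 34.8] turn 0.002 rows 0.7
```

The pin tip is riding the rim and being pushed toward −x, −y. I'll back off and shift that way.

Call:
{"name": "send_rows", "arguments": {"plan": [[[0, 0, -5], 0, 18], [[1.5, -1, -7], 0, 18], [[3, -2.5, -7], 0, 18], [[3, -2.5, -7], 0, 18], [[3, -2.5, -7], 0, 18]]}}

```text
time_s: 41.6
eef_pos: [618.0, 285.0, 97.0]
tool_rot: [[-1.0, 0.005, -0.0], [0.005, 1.0, -0.0], [0.0, -0.0, -1.0]]
ft_force: [-0.3, -0.1, -0.6]
grip_width: 23.6
gripper_force: 30.0
```

Call:
{"name": "send_rows", "arguments": {"plan": [[[0, 0, 2], 0, 18], [[0, 0, 4], 0, 18], [[0, 0, 6], 0, 18], [[0, 0, 8], 0, 18], [[0, 0, 8], 0, 18]]}}

```text
time_s: 42.1
eef_pos: [617.9, 285.1, 88.9]
tool_rot: [[-1.0, 0.005, -0.001], [0.005, 1.0, -0.0], [0.001, -0.0, -1.0]]
ft_force: [-0.1, -0.0, -1.0]
grip_width: 23.8
gripper_force: 30.0
```

```bash
python3 - <<'E'
from h import *
way((621,286.6,57.5,-.4))
E
```

```text
t 42.1 at [617.9 285.1  88.9] yaw 179.7 F [-0.11 -0.04 -1.04] w 23.8
shift [-3.1, 1.6, 31.4] turn 0.002 rows 0.6
```

It's in freely. Continue down.

Call:
{"name": "send_rows", "arguments": {"plan": [[[0, 0, 4], 0, 18], [[0, 0, 8], 0, 18], [[0, 0, 12], 0, 18], [[0, 0, 16], 0, 18], [[0, 0, 18], 0, 18]]}}

```text
time_s: 42.6
eef_pos: [617.9, 285.1, 70.7]
tool_rot: [[-1.0, 0.005, -0.001], [0.005, 1.0, -0.0], [0.001, -0.0, -1.0]]
ft_force: [-2.9, 1.9, 1.5]
grip_width: 23.7
gripper_force: 30.0
```

Call:
{"name": "send_rows", "arguments": {"plan": [[[0, 0, 3], 0, 18], [[0, 0, 6], 0, 18], [[0, 0, 8], 0, 18], [[0, 0, 10], 0, 18], [[0, 0, 10], 0, 18]]}}

```text
time_s: 43.1
eef_pos: [617.9, 285.2, 61.0]
tool_rot: [[-1.0, 0.005, -0.001], [0.005, 1.0, 0.0], [0.001, 0.0, -1.0]]
ft_force: [-3.8, 2.0, -1.9]
grip_width: 23.7
gripper_force: 30.0
```

Call:
{"name": "send_rows", "arguments": {"plan": [[[0, 0, 1], 0, 18], [[0, 0, 2], 0, 18], [[0, 0, 3], 0, 18], [[0, 0, 4], 0, 18], [[0, 0, 4], 0, 18]]}}

```text
time_s: 43.6
eef_pos: [618.0, 285.2, 57.4]
tool_rot: [[-1.0, 0.005, -0.0], [0.005, 1.0, 0.0], [0.0, 0.0, -1.0]]
ft_force: [-4.6, 2.2, 2.4]
grip_width: 24.0
gripper_force: 30.0
```

```bash
python3 - <<'E'
from h import *
way((618,285,57.5,-.4))
E
```

```text
t 43.6 at [618.  285.2  57.4] yaw 179.7 F [-4.57  2.24  2.38] w 24.0
shift [0.0, -0.2, -0.1] turn 0.002 rows 0.0
```

Call:
{"name": "send_rows", "arguments": {"plan": [[[1, 0, 0.5], 0, 18], [[1, 0, 0.7], 0, 18], [[1, 0, 1], 0, 18], [[1, 0, 1], 0, 18]]}}

```text
time_s: 44.0
eef_pos: [617.9, 285.2, 57.4]
tool_rot: [[-1.0, 0.005, 0.001], [0.005, 1.0, 0.0], [-0.001, 0.0, -1.0]]
ft_force: [-3.5, 0.2, 8.1]
grip_width: 24.0
gripper_force: 30.0
```

Call:
{"name": "send_rows", "arguments": {"plan": [[[0, 0, -1], 0, 18], [[0, 0, -1], 0, 60], [[0, 0, -1], 0, 60], [[0, 0, -1], 0, 60], [[0, 0, -1], 0, 60]]}}

```text
time_s: 44.5
eef_pos: [617.4, 285.0, 57.3]
tool_rot: [[-1.0, 0.005, 0.0], [0.005, 1.0, -0.0], [-0.0, -0.0, -1.0]]
ft_force: [-0.6, 0.2, -0.1]
grip_width: 53.9
gripper_force: 0.0
```

Call:
{"name": "send_rows", "arguments": {"plan": [[[0, 0, -20], 0, 60], [[0, 0, -60], 0, 60], [[0, 0, -105], 0, 60], [[0, 0, -138], 0, 60], [[0, 0, -140], 0, 60]]}}

```text
time_s: 45.0
eef_pos: [619.9, 286.3, 202.9]
tool_rot: [[-1.0, 0.005, 0.008], [0.005, 1.0, 0.003], [-0.008, 0.003, -1.0]]
ft_force: [1.1, 0.3, -0.4]
grip_width: 60.0
gripper_force: 0.0
```

Call:
{"name": "send_rows", "arguments": {"plan": [[[-3, -40, 0], 0, 60], [[-3, -85, 0], 0, 60], [[-3, -130, 0], 0, 60], [[-3, -175, 0], 0, 60], [[-3, -220, 0], 0, 60]]}}

```text
time_s: 45.5
eef_pos: [618.5, 63.4, 196.4]
tool_rot: [[-1.0, 0.004, -0.001], [0.004, 1.0, -0.0], [0.001, -0.0, -1.0]]
ft_force: [0.2, -0.1, 0.1]
grip_width: 59.8
gripper_force: 0.0
```

Call:
{"name": "send_rows", "arguments": {"plan": [[[0, -30, 0], 0, 60], [[0, -40, 0], 0, 60], [[0, -40, 0], 0, 60], [[0, -40, 0], 0, 60]]}}

```text
time_s: 45.9
eef_pos: [618.9, 26.1, 196.9]
tool_rot: [[-1.0, 0.005, -0.001], [0.005, 1.0, 0.0], [0.001, 0.0, -1.0]]
ft_force: [0.7, 0.2, -0.7]
grip_width: 60.1
gripper_force: 0.0
```

```bash
python3 - <<'E'
from h import *
d=docks();P=cloud(d)
hsv=cv2.cvtColor(d["pixels"],cv2.COLOR_RGB2HSV)
m=(hsv[...,0]>20)&(hsv[...,0]<35)&(hsv[...,1]>150)&(abs(P[...,0]-621)<15)&(abs(P[...,1]-287)<15)&(P[...,2]>80)
print("pin top",np.percentile(P[m],[10,50,90],axis=0).round(1).tolist(),m.sum())
for x,y in((232,247),(232,221),(233,196),(432,190),(432,216)):print((x,y),np.median(P[y-3:y+4,x-2:x+3,2]).round(1))
s=vision.get_image("scene")
cv2.imwrite("pics/g.png",cv2.resize(s["pixels"][130:310,140:440,::-1],None,fx=2.6,fy=2.6,interpolation=2))
way()
E
```

```text
charger
[237. 215.] [495.1 285.8] 298.3 81.2 yaw -0.9
rack
[429. 209.] [ 502.4 -301.2] 304.0 83.0 yaw 2.0
yellow low
[228. 178.] [617.2 306.7] 42.6 14.6 yaw 0.7
[237. 173.] [623.1 288.3] 36.9 33.2 yaw 0.5
[243. 176.] [615. 262.] 45.5 11.5 yaw 0.5
pin
packs
[233. 196.] [549.8 284.7] 61.5 34.7 yaw 0.5
[233. 222.] [474.  285.5] 60.6 31.6 yaw 0.4
[232. 248.] [397.6 285. ] 62.6 31.4 yaw 0.3
pin top [[608.1, 274.3, 88.3], [617.2, 283.5, 96.2], [627.4, 294.0, 99.2]] 78
(232, 247) 102.6
(232, 221) 103.4
(233, 196) 103.4
(432, 190) 110.6
(432, 216) 108.8
t 46.0 at [619.   26.6 197.1] yaw 179.8 F [-0.7   0.46  0.01] w 60.1
```

View pics/g.png

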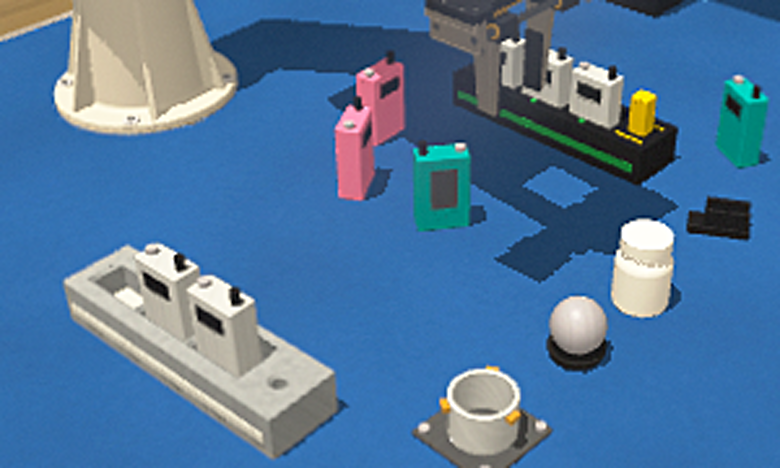

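The pin (px 643,112) is home: its top is at about 98 mm and the grip stopped against the block at 57.4 mm. All five packs are seated, and the bystanders and look-alikes are in place.

```bash
python3 -c "
from rig import ticket
print(ticket.job_done())"
```

```text
the job is handed in; nothing more can be done
None
```

The job is handed in after 46 s of robot time: three heavy packs are in the charging dock, two light packs are in the storage rack, and the interlock pin is fully home in the dock. Seating one heavy pack briefly reached about 48 N at the wrist, and the dock ended up about 5 mm from where it started.

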